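# Make up two candle gift chests from the stock drawer

### The job

Make up today's two candle gift chests: pull the upper stock drawer right out to its stop, then put every green tin into the green chest and every pink tin into the pink chest, leaving the brown carton in the drawer. Press both lids down until their catches hold them shut, and push the drawer fully home again. Do not knock the other goods on the counter and the drawer unit out of their places.

Things in the scene. Friction and masses are not known exactly. Their poses are not given: they have to be found in the camera images.
- sage_tin1: green candle tin with a screwed-on lid, an upright cylinder 58 mm in diameter and 50 mm high, about 0.16 kg; origin at the centre of its underside, z up its axis; starts standing in the stock drawer; None if not there today
- sage_tin2: green candle tin with a screwed-on lid, an upright cylinder 58 mm in diameter and 50 mm high, about 0.16 kg; origin at the centre of its underside, z up its axis; starts standing in the stock drawer; None if not there today
- rose_tin1: pink candle tin with a screwed-on lid, an upright cylinder 58 mm in diameter and 50 mm high, about 0.16 kg; origin at the centre of its underside, z up its axis; starts standing in the stock drawer; None if not there today
- rose_tin2: pink candle tin with a screwed-on lid, an upright cylinder 58 mm in diameter and 50 mm high, about 0.16 kg; origin at the centre of its underside, z up its axis; starts standing in the stock drawer; None if not there today
- sage_chest: green wooden gift chest, fixed, open-topped, 141 (x) by 226 (y) by 76 mm high, left or right of the drawer unit; origin: centre of its underside, x towards its hinge side (away from the robot), z up. Inside: floor 8 mm up, x -52 to +62 mm, y -105 to +105 mm, 68 mm deep. Front wall 18 mm, others 8 mm. For green tins only
- sage_lid (a joint): green lid angle, rad: 0 shut, 1.85 fully open (leans back past upright; starts near there). Damped hinge: pushed forward past upright the lid sinks by itself within 3 s and rests ajar at about 0.1 on its catch, a spring roller in the chest front that takes a brass tongue under the lid. Roughly 10 N down on the front edge carries it past the roller; it then stays at 0 to 0.02
- sage_lid_hinge (a point): lid plate 141 mm (hinge to free edge) by 226 by 8 mm, 0.15 kg; this is the point on the green lid's hinge line, middle of its length: at the chest's top rear edge (chest x = +70 mm, z = 76 mm)
- sage_lid_edge (a point): point on the upper face of the green lid, middle of its width, 16 mm from the free front edge (125 mm from the hinge, 8 mm above the lid's underside): the place to press; moves with the lid
- rose_chest: pink wooden gift chest, fixed, open-topped, 141 (x) by 226 (y) by 76 mm high, left or right of the drawer unit; origin: centre of its underside, x towards its hinge side (away from the robot), z up. Inside: floor 8 mm up, x -52 to +62 mm, y -105 to +105 mm, 68 mm deep. Front wall 18 mm, others 8 mm. For pink tins only
- rose_lid (a joint): pink lid angle, rad: 0 shut, 1.85 fully open (leans back past upright; starts near there). Damped hinge: pushed forward past upright the lid sinks by itself within 3 s and rests ajar at about 0.1 on its catch, a spring roller in the chest front that takes a brass tongue under the lid. Roughly 10 N down on the front edge carries it past the roller; it then stays at 0 to 0.02
- rose_lid_hinge (a point): lid plate 141 mm (hinge to free edge) by 226 by 8 mm, 0.15 kg; this is the point on the pink lid's hinge line, middle of its length: at the chest's top rear edge (chest x = +70 mm, z = 76 mm)
- rose_lid_edge (a point): point on the upper face of the pink lid, middle of its width, 16 mm from the free front edge (125 mm from the hinge, 8 mm above the lid's underside): the place to press; moves with the lid
- stock_unit: fixed wooden drawer unit on the counter, 260 mm deep (x), 330 mm wide, 170 mm high, pale grey drawer fronts towards the robot; origin at the centre of its underside, x points away from the robot; the upper drawer slides along its -x. The lower drawer does not matter here
- stock_drawer (a joint): how far the upper drawer is pulled out, m: 0 fully home, 0.18 at its stop; left slightly ajar; about 3 N of friction. At the stop its whole inside is clear of the unit
- drawer_handle (a point): middle of the upper drawer's brass bar handle: a bar 11 mm thick and 120 mm long along the unit's y, 35 mm (bar centre) in front of the drawer front, 133 mm above the counter; moves with the drawer; can be pinched from above
- drawer_floor (a point): centre of the upper drawer's inner floor, 94 mm above the counter, axes as the unit; inside 175 mm (x) by 286 mm (y); side and rear walls 6 mm thick rise only 20 mm above the floor, the front 64 mm; moves with the drawer
- kraft_carton: brown carton with a cream band, flat, 56 (x) by 70 (y) by 22 mm high, in the upper drawer among the tins; origin at the centre of its underside; stays in the drawer
- mug_white: white mug, 82 mm in diameter, 92 mm high, with a handle; origin at the centre of its underside; not part of the job, leave it alone
- mug_blue: blue mug, 82 mm in diameter, 92 mm high, with a handle; origin at the centre of its underside; not part of the job, leave it alone
- ribbon_spool: spool of navy ribbon lying flat, 80 mm in diameter, 46 mm high; origin at the centre of its underside; not part of the job, leave it alone
- tape_dispenser: black desk tape dispenser, 150 by 60 mm, 75 mm high; origin at the centre of its underside; not part of the job, leave it alone
- notebooks: banded stack of three notebooks, 148 by 105 by 36 mm; origin at the centre of its underside; not part of the job, leave it alone
- diffuser: amber glass scent jar, 60 mm in diameter, 110 mm high, on top of the drawer unit towards its rear; origin at the centre of its underside; not part of the job, leave it alone
- bud_vase: white bud vase, 84 mm in diameter, 120 mm high; origin at the centre of its underside; not part of the job, leave it alone
Things that resemble listed ones, but are neither listed nor needed, are in the scene too. What is shaped like the rose_tin2 but orange is not meant. Leave any purple look-alike of the sage_tin2 alone.

How it is judged:
By the outcome, as a careful person would: the job done as asked, in the order asked, and still so for the second after the job is handed in, with the robot touching nothing.
Of sage_tin1, sage_tin2, rose_tin1, rose_tin2 only 3 to 4 are there at a start; the rules pass over those that are not, and their reading is None.
At some moment in a run one of sage_tin1, sage_tin2, rose_tin1, rose_tin2 may be knocked a few centimetres aside while the robot is not near it.
Once in a run the grip may slacken for a moment while it holds something.
It also fails if it takes over 210 s, if anything falls off the work surface, if the arm or the gripper's body presses on something with over 40 N, if the wrist force passes 120 N, or if a joint passes its speed limit or range.

### The arm

A 6-joint arm with a two-finger parallel gripper is mounted at the origin on the work surface. World frame = base frame: x ahead of the robot, y to its left, z up, the work surface at z = 0. Lengths are in m, angles in rad, forces in N, time in s.
With the tool pointing down it reaches from about 0.35 to 0.975 m from the base axis. Payload 4.9 kg.
Tool frame: the origin (TCP) lies at the very end of the fingers, on their centre line; the grasp point (between the pads) lies 19 mm behind it; z points along the fingers, y is the line along which they close (so a half turn about z gives the same grasp; the last joint's range is limited). The gripper opens to 85 mm and grips with 20 to 120 N. Pads are 22 mm wide; open, the fingers measure 114 mm over their backs; the gripper's body (76 mm by 85 mm) begins 54 mm behind the grasp point. The pads swing forward as they close: fully open they stand 13 mm farther back than shut.
Start: joints at [-1.239, 0.053, 1.613, -0, 1.476, -0.119], TCP at [0.272, -0.563, 0.231] pointing down, gripper open.
Joint ranges: [-3.01, 3.01], [-1.01, 2.22], [0.06, 2.58], [-1.02, 4.17], [0.09, 2.62], [-3.14, 3.14]. Speed limits (rad/s): [2.57, 2.57, 3.14, 3.14, 3.14, 3.14].

### API

Orientations are given as a unit quaternion [w, x, y, z].
In Python, from plant import manip gives the robot as it stands.
- The arm moves only by the tool send_rows, never from a script. Its argument "increments" is a list of rows, each an object of numbers: "claw": the closure, from -1 (fully open) to 1 (shut); "dx", "dy", "dz": the shift along the tool's x, y, z in units of 0.5 m (1.0 is 0.5 m); "yaw": the turn about the tool's z in units of 1.5 rad (1.0 is 1.5 rad). A call has 1 to 20 rows; each row is the pose to reach, as a shift and turn from the pose commanded when the call began, along the tool's axes at that moment; what a row does not reach only later rows make up. A row lasts 1/8 s, in which the tool goes at most 62.5 mm and 10.7 degrees, less where a joint would pass 70% of its speed; a pose out of reach is approached as far as the arm can. A call with a number of a shift or a turn outside -1 to 1 is refused whole. A call with a gripper value outside its range is refused whole. The fingers move at their own pace and stop on an object; the grip force is fixed at half the most. Time passes only in rows, so rows that repeat a pose let the fingers close. It gives the time, the measured TCP pose, the force, the opening and the grip force at its end, in the units of the state.
- manip.state(): the state, without advancing time (a new reading comes with each control period).
- manip.grab_frame(name): name is "scene" or "top"; returns the picture (480x640x3 uint8, red, green, blue); there is no depth.
- manip.camera_params(name): a dict with "camera_matrix" (3x3 intrinsics, pixels), "extrinsics" (4x4, takes a point from world to camera coordinates). Camera axes: x right, y down, z forward; pixel columns grow to the right and rows downward; lengths in m; the calibration is good to about 2 mm. A picture is of the moment at which its call begins. camera_params takes no time and is no camera call.
- manip.job_done(): hands the job in; it is judged then, once.
The state is a dict: "time": time; "joint_pos": joint angles; "joint_vel": joint speeds; "joint_efforts": joint torques, N m; "tool_pos": TCP position; "tool_rot": TCP orientation; "contact_force": force on the tool from outside, world axes, zero at the start; "ft_torque": the same for the moment, N m; "gripper_width": opening from 0.0 (shut) to 1.0 (fully open); "grasp_force": force on a finger pad.
Only numpy, scipy, OpenCV 4.12 (cv2) and the standard library are available. Lean on these libraries where they do the work, as an engineer would, in place of code of your own. Each camera call takes 0.05 s, during which the arm holds its last target. There are 200 camera calls.

## Working session

There is one attempt and no reset: what is moved stays moved. The work goes in short steps, Python scripts to look and compute and a tool call to move; the robot and the scene stay as the last step left them, time stands still between calls to the robot, and variables do not carry over. Pictures are saved under pics/ and viewed, at most 14 in all, crops included, and the job is handed in when it is done.

Besides the shell and the picture viewer there is one more tool, called after ">>>" as name(argument=value, ...), one argument or row to a line, values as JSON. send_rows: Moves the arm, as the interface text tells. Shifts and turns lie within -1 to 1; 1 stands for 0.5 m of shift or 1.5 rad of turn. Its arguments: {"type":"object","properties":{"increments":{"type":"array","items":{"type":"object","properties":{"claw":{"type":"number"},"dx":{"type":"number"},"dy":{"type":"number"},"dz":{"type":"number"},"yaw":{"type":"number"}}}}},"required":["increments"]}

```bash
ls; mkdir -p pics; cat > h.py <<'E'
import numpy as np, cv2
from plant import manip
def snap(name,tag):
    im=manip.grab_frame(name); cv2.imwrite(f'pics/{tag}.png',cv2.cvtColor(im,cv2.COLOR_RGB2BGR)); return im
def ray(name,uv):
    p=manip.camera_params(name);K=np.array(p['camera_matrix']);T=np.array(p['extrinsics'])
    d=np.linalg.solve(K,[uv[0],uv[1],1.]);R=T[:3,:3];return -R.T@T[:3,3],R.T@d
def onz(name,uv,z):
    c,d=ray(name,uv);return c+d*(z-c[2])/d[2]
def proj(name,P):
    p=manip.camera_params(name);K=np.array(p['camera_matrix']);T=np.array(p['extrinsics'])
    q=K@(T[:3,:3]@np.array(P,float)+T[:3,3]);return q[:2]/q[2]
def tri(uv1,uv2,a='scene',b='top'):
    c1,d1=ray(a,uv1);c2,d2=ray(b,uv2)
    s=np.linalg.lstsq(np.stack([d1,-d2],1),c2-c1,rcond=None)[0]
    p,q=c1+s[0]*d1,c2+s[1]*d2;return (p+q)/2,np.linalg.norm(p-q)
E
python3 - <<'E'
from h import *
np.set_printoptions(precision=3,suppress=True)
snap('scene','s0');snap('top','t0');s=manip.state();print(s)
for n in('scene','top'):print(manip.camera_params(n))
E
```

```text
pics
{'time': 0.1, 'joint_pos': array([-1.239,  0.053,  1.614, -0.   ,  1.476, -0.119]), 'joint_vel': array([-0.   , -0.001, -0.002,  0.   , -0.   ,  0.001]), 'joint_efforts': array([  0.   , -39.49 , -37.136,  -0.   ,   0.004,  -0.   ]), 'tool_pos': array([ 0.272, -0.562,  0.23 ]), 'tool_rot': array([-0.001,  0.975,  0.223, -0.   ]), 'contact_force': array([-0.669,  0.117,  0.208]), 'ft_torque': array([ 0.031,  0.002, -0.037]), 'grasp_force': 0.0, 'gripper_width': 0.9999502277973941}
{'camera_matrix': array([[542.719,   0.   , 318.772],
       [  0.   , 542.719, 244.195],
       [  0.   ,   0.   ,   1.   ]]), 'extrinsics': array([[ 0.625,  0.781, -0.018, -0.33 ],
       [ 0.499, -0.417, -0.759, -0.153],
       [-0.601,  0.465, -0.65 ,  1.906],
       [ 0.   ,  0.   ,  0.   ,  1.   ]])}
{'camera_matrix': array([[480.472,   0.   , 325.197],
       [  0.   , 480.472, 237.839],
       [  0.   ,   0.   ,   1.   ]]), 'extrinsics': array([[-0.043, -0.999, -0.005,  0.032],
       [-0.979,  0.043, -0.2  ,  0.547],
       [ 0.2  , -0.004, -0.98 ,  1.064],
       [ 0.   ,  0.   ,  0.   ,  1.   ]])}
```

View pics/s0.png

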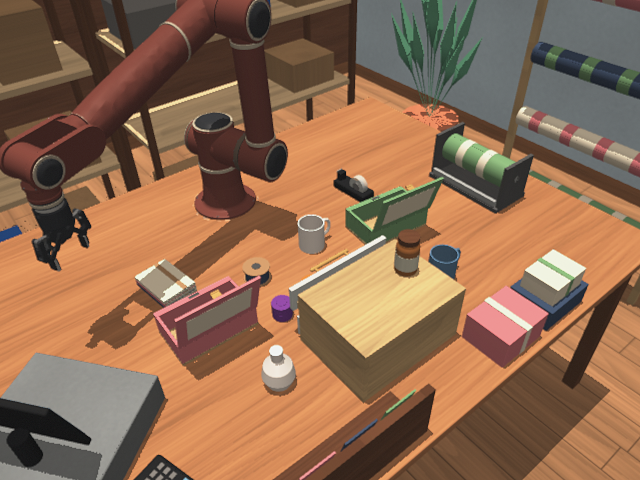

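View pics/t0.png

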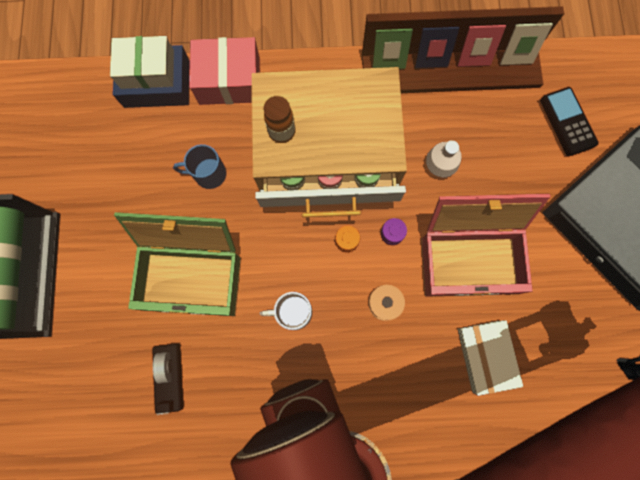

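Top view: green chest at (185,280), pink chest at (480,262), drawer front from (257,199) to (405,192), handle at (331,214). Orange decoy at (347,238) and purple decoy at (394,231) are on the counter. Green, pink and green tins show in the drawer gap at (292,181), (330,180) and (368,178). Next I'll measure the handle and chests, using enlarged crops.

```bash
python3 - <<'E'
import cv2
t=cv2.imread('pics/t0.png');s=cv2.imread('pics/s0.png')
a=cv2.resize(t[160:325,110:550],None,fx=1.8,fy=1.8,interpolation=cv2.INTER_CUBIC)
b=cv2.resize(s[165:370,140:450],None,fx=2.5,fy=2.5,interpolation=cv2.INTER_CUBIC)
cv2.imwrite('pics/t0c.png',a);cv2.imwrite('pics/s0c.png',b)
for n,im,(x0,y0,x1,y1) in(('top',t,(295,195,370,225)),('scene',s,(300,240,360,280))):
    h=cv2.cvtColor(im,cv2.COLOR_BGR2HSV)[y0:y1,x0:x1]
    m=cv2.inRange(h,(10,130,150),(25,255,255))
    print(n,[ (h[y,x]).tolist() for y,x in ([(18,35),(18,20),(3,3)] if n=='top' else [(21,30),(3,3)])])
    N,l,st,c=cv2.connectedComponentsWithStats(m)
    print([(st[i].tolist(),(c[i]+[x0,y0]).round(1).tolist()) for i in range(1,N) if st[i,4]>15])
E
```

```text
top [[22, 166, 221], [18, 177, 217], [16, 77, 86]]
[([0, 2, 75, 28, 895], [333.9, 215.2])]
scene [[15, 144, 124], [15, 35, 131]]
[([0, 0, 60, 40, 1106], [325.5, 255.8])]
```

View pics/t0c.png

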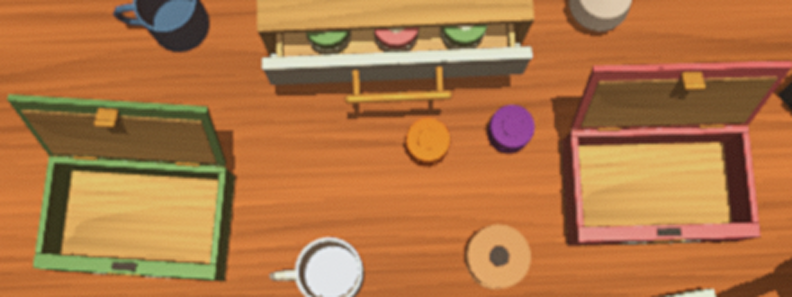

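View pics/s0c.png

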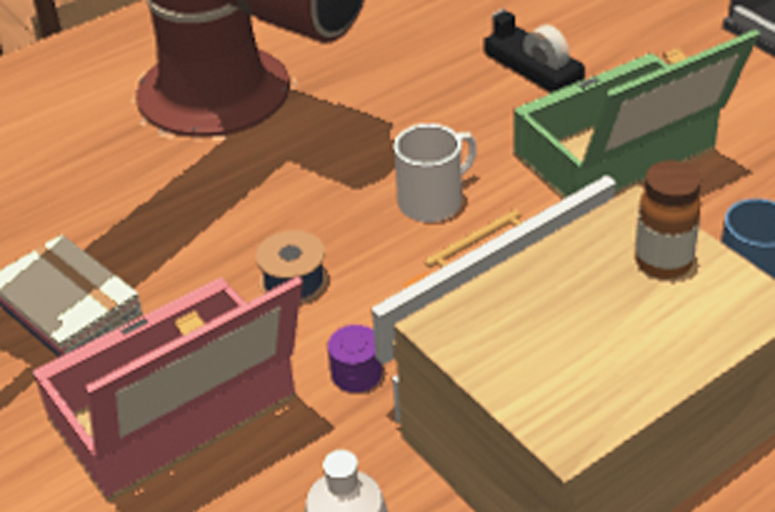

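```bash
cat > m1.py <<'E'
from h import *
np.set_printoptions(precision=4,suppress=True)
T=lambda x,y:(x/1.8+110,y/1.8+160)
S=lambda x,y:(x/2.5+140,y/2.5+165)
print('cam',ray('top',(320,240))[0],ray('scene',(320,240))[0])
a,e1=tri(S(520,215),T(346,99));b,e2=tri(S(428,263),T(452,95));print('handle L',a,e1,'R',b,e2,'mid',(a+b)/2,'len',np.linalg.norm(a-b),'dir',np.arctan2(*(b-a)[[0,1]]))
for n,tp,sc in(('fl',(263,66),(613,182)),('fr',(531,54),(377,312)),('sage slot',(124,266),(590,85)),('rose slot',(669,232),(134,326)),('sageFL',(34,264),None),('sageFR',(217,274),None),('sageBL',(50,158),None),('sageBR',(227,170),None),('roseFL',(578,238),(38,375)),('roseFR',(759,233),(228,283)),('roseBL',(571,132),None),('roseBR',(748,128),None),('orange',(428,135),None),('purple',(512,124),(352,345)),('diffuser',(0,0),(671,180))):
    print(n,'z.076',onz('top',T(*tp),.076)[:2],'tri' if sc else '',tri(S(*sc),T(*tp)) if sc else '')
print('unit front', onz('top',T(258,30),.17),onz('top',T(535,18),.17))
R=np.array(manip.state()['tool_rot']);from scipy.spatial.transform import Rotation as r
print(r.from_quat(R[[1,2,3,0]]).as_matrix())
E
python3 m1.py
```

```text
cam [0.3238 0.0124 1.1522] [ 1.4274 -0.6932  1.1173]
handle L [0.587  0.0578 0.1273] 0.002617958310705934 R [ 0.5856 -0.0709  0.1312] 0.0039588791983574696 mid [ 0.5863 -0.0066  0.1293] len 0.12878859126256884 dir -3.131296900555482
fl z.076 [0.648  0.1647] tri (array([0.628 , 0.1567, 0.1475]), np.float64(0.005030972386903212))
fr z.076 [ 0.6488 -0.1825] tri (array([ 0.6269, -0.1671,  0.1522]), np.float64(0.0038991429701420418))
sage slot z.076 [0.3989 0.34  ] tri (array([0.4001, 0.3435, 0.0676]), np.float64(0.002202297054912579))
rose slot z.076 [ 0.4117 -0.336 ] tri (array([ 0.4123, -0.3362,  0.0733]), np.float64(0.001572653033486612))
sageFL z.076 [0.4062 0.4514]  
sageFR z.076 [0.3842 0.2251]  
sageBL z.076 [0.5388 0.4363]  
sageBR z.076 [0.5136 0.2121]  
roseFL z.076 [ 0.4091 -0.2227] tri (array([ 0.3786, -0.338 , -0.0181]), np.float64(0.20143337866366517))
roseFR z.076 [ 0.4056 -0.4472] tri (array([ 0.4502, -0.3266,  0.1837]), np.float64(0.17548705794647804))
roseBL z.076 [ 0.5435 -0.2254]  
roseBR z.076 [ 0.5389 -0.4504]  
orange z.076 [ 0.5476 -0.0437]  
purple z.076 [ 0.5572 -0.1513] tri (array([ 0.5632, -0.1568,  0.0457]), np.float64(0.0021071116035087187))
diffuser z.076 [0.7536 0.5096] tri (array([0.6629, 0.3542, 0.1521]), np.float64(0.23213018955007797))
unit front [0.6645 0.1568 0.17  ] [ 0.6648 -0.1736  0.17  ]
[[ 0.9001  0.4356 -0.0006]
 [ 0.4356 -0.9001  0.0018]
 [ 0.0002 -0.0019 -1.    ]]
```

>>> send_rows(
  increments=[
    {"dz": -0.2, "claw": 0.4},
    {"dz": -0.2, "claw": 0.4},
    {"dx": 0.9, "dy": -0.62, "dz": -0.2, "yaw": -0.747, "claw": 0.4},
    {"dx": 0.9, "dy": -0.62, "dz": -0.2, "yaw": -0.747, "claw": 0.4},
    {"dx": 0.9, "dy": -0.62, "dz": -0.2, "yaw": -0.747, "claw": 0.4},
    {"dx": 0.9, "dy": -0.62, "dz": -0.2, "yaw": -0.747, "claw": 0.4},
    {"dx": 0.9, "dy": -0.62, "dz": -0.2, "yaw": -0.747, "claw": 0.4},
    {"dx": 0.9, "dy": -0.62, "dz": -0.2, "yaw": -0.747, "claw": 0.4},
    {"dx": 0.9, "dy": -0.62, "dz": -0.2, "yaw": -0.747, "claw": 0.4},
    {"dx": 0.9, "dy": -0.62, "dz": -0.2, "yaw": -0.747, "claw": 0.4},
    {"dx": 0.9, "dy": -0.62, "dz": -0.2, "yaw": -0.747, "claw": 0.4},
    {"dx": 0.9, "dy": -0.62, "dz": -0.2, "yaw": -0.747, "claw": 0.4},
    {"dx": 0.9, "dy": -0.62, "dz": -0.2, "yaw": -0.747, "claw": 0.4},
    {"dx": 0.9, "dy": -0.62, "dz": -0.2, "yaw": -0.747, "claw": 0.4},
    {"dx": 0.9, "dy": -0.62, "dz": -0.2, "yaw": -0.747, "claw": 0.4},
  ],
)

```text
invalid input
```

>>> send_rows(
  increments=[
    {"dx": 0, "dy": 0, "dz": -0.2, "yaw": 0, "claw": 0.4},
    {"dx": 0, "dy": 0, "dz": -0.2, "yaw": 0, "claw": 0.4},
    {"dx": 0.9, "dy": -0.62, "dz": -0.2, "yaw": -0.747, "claw": 0.4},
    {"dx": 0.9, "dy": -0.62, "dz": -0.2, "yaw": -0.747, "claw": 0.4},
    {"dx": 0.9, "dy": -0.62, "dz": -0.2, "yaw": -0.747, "claw": 0.4},
    {"dx": 0.9, "dy": -0.62, "dz": -0.2, "yaw": -0.747, "claw": 0.4},
    {"dx": 0.9, "dy": -0.62, "dz": -0.2, "yaw": -0.747, "claw": 0.4},
    {"dx": 0.9, "dy": -0.62, "dz": -0.2, "yaw": -0.747, "claw": 0.4},
    {"dx": 0.9, "dy": -0.62, "dz": -0.2, "yaw": -0.747, "claw": 0.4},
    {"dx": 0.9, "dy": -0.62, "dz": -0.2, "yaw": -0.747, "claw": 0.4},
    {"dx": 0.9, "dy": -0.62, "dz": -0.2, "yaw": -0.747, "claw": 0.4},
    {"dx": 0.9, "dy": -0.62, "dz": -0.2, "yaw": -0.747, "claw": 0.4},
    {"dx": 0.9, "dy": -0.62, "dz": -0.2, "yaw": -0.747, "claw": 0.4},
    {"dx": 0.9, "dy": -0.62, "dz": -0.2, "yaw": -0.747, "claw": 0.4},
  ],
)

```text
time: 1.85
tool_pos: [0.5418, -0.0885, 0.3312]
tool_rot: [-0.0, 0.708, 0.707, -0.0]
contact_force: [-0.3, 0.0, 0.2]
gripper_width: 0.302
grasp_force: 0.0
```

>>> send_rows(
  increments=[
    {"dx": 0.163, "dy": 0.088, "dz": 0.15, "yaw": 0, "claw": 0.4},
    {"dx": 0.163, "dy": 0.088, "dz": 0.15, "yaw": 0, "claw": 0.4},
    {"dx": 0.163, "dy": 0.088, "dz": 0.25, "yaw": 0, "claw": 0.4},
    {"dx": 0.163, "dy": 0.088, "dz": 0.25, "yaw": 0, "claw": 0.4},
    {"dx": 0.163, "dy": 0.088, "dz": 0.3, "yaw": 0, "claw": 0.4},
    {"dx": 0.163, "dy": 0.088, "dz": 0.35, "yaw": 0, "claw": 0.4},
    {"dx": 0.163, "dy": 0.088, "dz": 0.4, "yaw": 0, "claw": 0.4},
    {"dx": 0.163, "dy": 0.088, "dz": 0.438, "yaw": 0, "claw": 0.4},
    {"dx": 0.163, "dy": 0.088, "dz": 0.438, "yaw": 0, "claw": 0.4},
    {"dx": 0.163, "dy": 0.088, "dz": 0.438, "yaw": 0, "claw": 1},
    {"dx": 0.163, "dy": 0.088, "dz": 0.438, "yaw": 0, "claw": 1},
    {"dx": 0.163, "dy": 0.088, "dz": 0.438, "yaw": 0, "claw": 1},
    {"dx": 0.163, "dy": 0.088, "dz": 0.438, "yaw": 0, "claw": 1},
  ],
)

```text
time: 3.48
tool_pos: [0.5875, -0.0068, 0.1145]
tool_rot: [0.002, 0.707, 0.707, 0.001]
contact_force: [-0.7, -1.8, 5.5]
gripper_width: 0.104
grasp_force: 58.5
```

>>> send_rows(
  increments=[
    {"dx": 0, "dy": -0.03, "dz": 0, "yaw": 0, "claw": 1},
    {"dx": 0, "dy": -0.06, "dz": 0, "yaw": 0, "claw": 1},
    {"dx": 0, "dy": -0.09, "dz": 0, "yaw": 0, "claw": 1},
    {"dx": 0, "dy": -0.12, "dz": 0, "yaw": 0, "claw": 1},
    {"dx": 0, "dy": -0.15, "dz": 0, "yaw": 0, "claw": 1},
    {"dx": 0, "dy": -0.18, "dz": 0, "yaw": 0, "claw": 1},
    {"dx": 0, "dy": -0.21, "dz": 0, "yaw": 0, "claw": 1},
    {"dx": 0, "dy": -0.24, "dz": 0, "yaw": 0, "claw": 1},
    {"dx": 0, "dy": -0.26, "dz": 0, "yaw": 0, "claw": 1},
    {"dx": 0, "dy": -0.27, "dz": 0, "yaw": 0, "claw": 1},
    {"dx": 0, "dy": -0.28, "dz": 0, "yaw": 0, "claw": 1},
    {"dx": 0, "dy": -0.28, "dz": 0, "yaw": 0, "claw": 1},
  ],
)

```text
time: 4.97
tool_pos: [0.4469, -0.0068, 0.1144]
tool_rot: [0.002, 0.707, 0.707, 0.0]
contact_force: [-1.1, -2.9, 9.5]
gripper_width: 0.105
grasp_force: 46.3
```

>>> send_rows(
  increments=[
    {"dx": 0, "dy": -0.008, "dz": 0, "yaw": 0, "claw": 1},
    {"dx": 0, "dy": -0.012, "dz": 0, "yaw": 0, "claw": 1},
    {"dx": 0, "dy": -0.016, "dz": 0, "yaw": 0, "claw": 1},
    {"dx": 0, "dy": -0.016, "dz": 0, "yaw": 0, "claw": 1},
  ],
)

```text
time: 5.48
tool_pos: [0.4394, -0.0068, 0.1144]
tool_rot: [0.002, 0.707, 0.707, 0.001]
contact_force: [1.3, -2.1, 8.1]
gripper_width: 0.107
grasp_force: 58.6
```

>>> send_rows(
  increments=[
    {"dx": 0, "dy": -0.008, "dz": 0, "yaw": 0, "claw": 1},
    {"dx": 0, "dy": -0.012, "dz": 0, "yaw": 0, "claw": 1},
    {"dx": 0, "dy": -0.012, "dz": 0, "yaw": 0, "claw": 1},
  ],
)

```text
time: 5.85
tool_pos: [0.4346, -0.0069, 0.1145]
tool_rot: [0.004, 0.707, 0.707, 0.002]
contact_force: [6.5, -2.8, 3.9]
gripper_width: 0.103
grasp_force: 58.8
```

>>> send_rows(
  increments=[
    {"dx": 0, "dy": -0.006, "dz": 0, "yaw": 0, "claw": 1},
    {"dx": 0, "dy": -0.01, "dz": 0, "yaw": 0, "claw": 1},
    {"dx": 0, "dy": -0.01, "dz": 0, "yaw": 0, "claw": 1},
  ],
)

```text
time: 6.22
tool_pos: [0.4347, -0.0069, 0.1146]
tool_rot: [0.009, 0.707, 0.707, 0.008]
contact_force: [30.8, -2.8, -13.3]
gripper_width: 0.108
grasp_force: 58.3
```

>>> send_rows(
  increments=[
    {"dx": 0, "dy": -0.006, "dz": 0, "yaw": 0, "claw": 1},
    {"dx": 0, "dy": -0.01, "dz": 0, "yaw": 0, "claw": 1},
    {"dx": 0, "dy": -0.01, "dz": 0, "yaw": 0, "claw": 1},
  ],
)

```text
time: 6.6
tool_pos: [0.4347, -0.0069, 0.1147]
tool_rot: [0.015, 0.707, 0.707, 0.013]
contact_force: [56.2, -2.3, -30.7]
gripper_width: 0.103
grasp_force: 58.0
```

>>> send_rows(
  increments=[
    {"dx": 0, "dy": 0.025, "dz": 0, "yaw": 0, "claw": 1},
    {"dx": 0, "dy": 0.025, "dz": 0, "yaw": 0, "claw": 0.35},
    {"dx": 0, "dy": 0.025, "dz": 0, "yaw": 0, "claw": 0.35},
    {"dx": 0, "dy": 0.025, "dz": 0, "yaw": 0, "claw": 0.35},
    {"dx": 0, "dy": 0.025, "dz": -0.1, "yaw": 0, "claw": 0.35},
    {"dx": 0, "dy": 0.025, "dz": -0.2, "yaw": 0, "claw": 0.35},
    {"dx": 0, "dy": 0.025, "dz": -0.3, "yaw": 0, "claw": 0.35},
    {"dx": 0, "dy": 0.025, "dz": -0.4, "yaw": 0, "claw": -1},
    {"dx": -0.786, "dy": -0.17, "dz": -0.45, "yaw": 0, "claw": -1},
    {"dx": -0.786, "dy": -0.17, "dz": -0.45, "yaw": 0, "claw": -1},
    {"dx": -0.786, "dy": -0.17, "dz": -0.45, "yaw": 0, "claw": -1},
    {"dx": -0.786, "dy": -0.17, "dz": -0.45, "yaw": 0, "claw": -1},
    {"dx": -0.786, "dy": -0.17, "dz": -0.45, "yaw": 0, "claw": -1},
    {"dx": -0.786, "dy": -0.17, "dz": -0.45, "yaw": 0, "claw": -1},
    {"dx": -0.786, "dy": -0.17, "dz": -0.45, "yaw": 0, "claw": -1},
    {"dx": -0.786, "dy": -0.17, "dz": -0.45, "yaw": 0, "claw": -1},
  ],
)

```text
time: 8.6
tool_pos: [0.3359, -0.3995, 0.3354]
tool_rot: [-0.002, 0.708, 0.706, 0.001]
contact_force: [-0.3, -0.5, 0.4]
gripper_width: 0.999
grasp_force: 0.0
```

```bash
python3 - <<'E'
from h import *
t=snap('top','t1');s=snap('scene','s1')
a=cv2.resize(cv2.imread('pics/t1.png')[150:330,230:430],None,fx=3,fy=3,interpolation=cv2.INTER_CUBIC)
b=cv2.resize(cv2.imread('pics/s1.png')[170:340,200:410],None,fx=3,fy=3,interpolation=cv2.INTER_CUBIC)
cv2.imwrite('pics/t1c.png',a);cv2.imwrite('pics/s1c.png',b)
E
```

```text
(no output)
```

View pics/t1c.png

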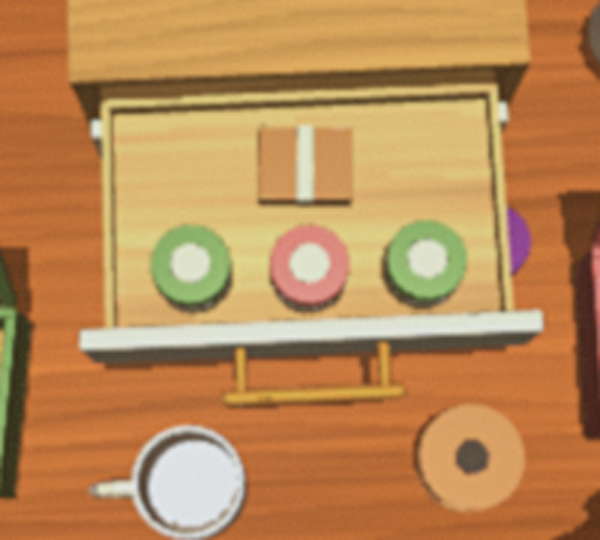

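View pics/s1c.png

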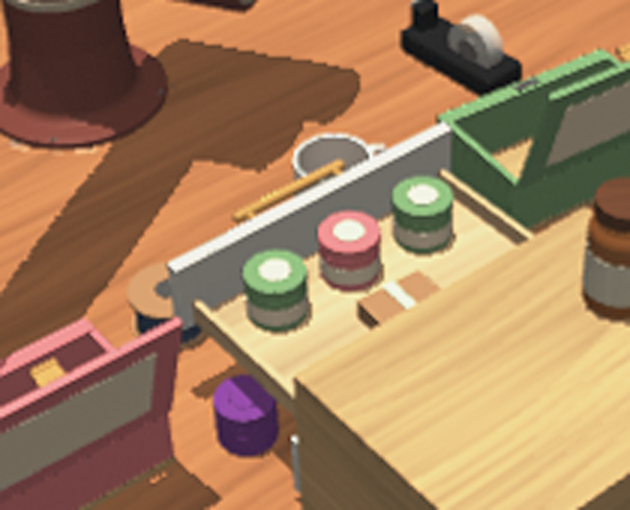

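Drawer out. It holds green tins at top-crop (190,263) and (428,258), a pink tin at (310,263), and the brown carton at (305,163). The colours match the descriptions. There's no second pink tin, and the orange and purple decoys are on the counter under or beside the drawer.

```bash
cat > m2.py <<'E'
from h import *
np.set_printoptions(precision=4,suppress=True)
def blobs(f,x0,y0,x1,y1):
    h=cv2.cvtColor(cv2.imread(f),cv2.COLOR_BGR2HSV)[y0:y1,x0:x1]
    out={}
    for k,lo,hi in(('green',(45,60,70),(80,255,255)),('pink',(170,60,90),(180,255,255)),('pink0',(0,60,120),(4,160,255)),('label',(0,0,190),(179,70,255))):
        N,l,st,c=cv2.connectedComponentsWithStats(cv2.inRange(h,lo,hi))
        out[k]=[((c[i]+[x0,y0]).round(1).tolist(),int(st[i,4])) for i in range(1,N) if 25<st[i,4]<900]
    return out
print('top',blobs('pics/t1.png',265,180,398,255));print('scene',blobs('pics/s1.png',268,222,355,285))
tt=[(190,263),(310,263),(428,258)];ss=[(422,194),(349,231),(275,269)]
for a,b in zip(tt,ss):
    u=np.array(a)/3+[230,150];v=np.array(b)/3+[200,170]
    print(tri(v,u),onz('top',u,.144)[:2])
u=lambda x,y:(x/3+230,y/3+150)
print('front wall top',[onz('top',u(*p),.158) for p in((82,332),(542,312),(85,345))],'side inner L/R',onz('top',u(112,200),.114),onz('top',u(497,200),.114),'carton',onz('top',u(305,163),.116))
E
python3 m2.py
```

```text
top {'green': [([371.6, 236.9], 313), ([293.2, 238.3], 319)], 'pink': [], 'pink0': [([332.4, 238.6], 310)], 'label': [([331.3, 203.7], 134), ([293.0, 237.2], 143), ([332.7, 237.2], 143), ([372.0, 235.9], 144)]}
scene {'green': [([352.6, 225.2], 29), ([340.4, 238.1], 249), ([291.2, 263.3], 279)], 'pink': [([313.4, 255.7], 47)], 'pink0': [([315.3, 247.2], 160)], 'label': [([298.0, 237.4], 279), ([340.6, 234.2], 58), ([315.9, 246.3], 60), ([334.0, 263.5], 87), ([291.2, 259.5], 71), ([312.0, 271.7], 27)]}
(array([0.5336, 0.0774, 0.1417]), np.float64(0.0013165905603054755)) [0.5327 0.0767]
(array([ 0.5302, -0.0081,  0.1409]), np.float64(0.002125784512921194)) [ 0.529  -0.0089]
(array([ 0.5299, -0.0924,  0.1427]), np.float64(0.0024791886840380938)) [ 0.5289 -0.0933]
front wall top [array([0.484 , 0.1525, 0.158 ]), array([ 0.4842, -0.1689,  0.158 ]), array([0.4748, 0.1506, 0.158 ])] side inner L/R [0.5892 0.135  0.114 ] [ 0.5766 -0.1502  0.114 ] carton [ 0.6107 -0.0093  0.116 ]
```

>>> send_rows(
  increments=[
    {"dx": 0.782, "dy": 0.388, "dz": 0.1, "yaw": -1, "claw": -0.6},
    {"dx": 0.782, "dy": 0.388, "dz": 0.1, "yaw": -1, "claw": -0.6},
    {"dx": 0.782, "dy": 0.388, "dz": 0.1, "yaw": -1, "claw": -0.6},
    {"dx": 0.782, "dy": 0.388, "dz": 0.1, "yaw": -1, "claw": -0.6},
    {"dx": 0.782, "dy": 0.388, "dz": 0.1, "yaw": -1, "claw": -0.6},
    {"dx": 0.782, "dy": 0.388, "dz": 0.1, "yaw": -1, "claw": -0.6},
    {"dx": 0.782, "dy": 0.388, "dz": 0.1, "yaw": -1, "claw": -0.6},
    {"dx": 0.782, "dy": 0.388, "dz": 0.1, "yaw": -1, "claw": -0.6},
    {"dx": 0.782, "dy": 0.388, "dz": 0.1, "yaw": -1, "claw": -0.6},
    {"dx": 0.782, "dy": 0.388, "dz": 0.2, "yaw": -1, "claw": -0.6},
    {"dx": 0.782, "dy": 0.388, "dz": 0.26, "yaw": -1, "claw": -0.6},
    {"dx": 0.782, "dy": 0.388, "dz": 0.26, "yaw": -1, "claw": -0.6},
  ],
)

```text
time: 10.2
tool_pos: [0.5288, -0.0078, 0.2044]
tool_rot: [-0.003, 0.037, 0.999, 0.0]
contact_force: [-0.4, 0.0, 0.2]
gripper_width: 0.797
grasp_force: 0.0
```

>>> send_rows(
  increments=[
    {"dx": 0, "dy": 0, "dz": 0.08, "yaw": 0, "claw": -0.6},
    {"dx": 0, "dy": 0, "dz": 0.14, "yaw": 0, "claw": -0.6},
    {"dx": 0, "dy": 0, "dz": 0.18, "yaw": 0, "claw": -0.6},
    {"dx": 0, "dy": 0, "dz": 0.208, "yaw": 0, "claw": -0.6},
    {"dx": 0, "dy": 0, "dz": 0.208, "yaw": 0, "claw": 0},
    {"dx": 0, "dy": 0, "dz": 0.208, "yaw": 0, "claw": 0},
    {"dx": 0, "dy": 0, "dz": 0.208, "yaw": 0, "claw": 0},
    {"dx": 0, "dy": 0, "dz": 0.208, "yaw": 0, "claw": 0},
  ],
)

```text
time: 11.2
tool_pos: [0.5315, -0.008, 0.1038]
tool_rot: [0.0, 0.035, 0.999, -0.0]
contact_force: [0.7, -0.1, -1.4]
gripper_width: 0.665
grasp_force: 63.9
```

>>> send_rows(
  increments=[
    {"dx": 0, "dy": 0, "dz": -0.06, "yaw": 0, "claw": 0},
    {"dx": 0, "dy": 0, "dz": -0.18, "yaw": 0, "claw": 0},
    {"dx": 0, "dy": 0, "dz": -0.3, "yaw": 0, "claw": 0},
    {"dx": 0.06, "dy": -0.662, "dz": -0.32, "yaw": 0, "claw": 0},
    {"dx": 0.06, "dy": -0.662, "dz": -0.32, "yaw": 0, "claw": 0},
    {"dx": 0.06, "dy": -0.662, "dz": -0.32, "yaw": 0, "claw": 0},
    {"dx": 0.06, "dy": -0.662, "dz": -0.32, "yaw": 0, "claw": 0},
    {"dx": 0.06, "dy": -0.662, "dz": -0.32, "yaw": 0, "claw": 0},
    {"dx": 0.06, "dy": -0.662, "dz": -0.32, "yaw": 0, "claw": 0},
    {"dx": 0.06, "dy": -0.662, "dz": -0.32, "yaw": 0, "claw": 0},
    {"dx": 0.06, "dy": -0.662, "dz": -0.32, "yaw": 0, "claw": 0},
  ],
)

```text
time: 12.58
tool_pos: [0.4784, -0.3348, 0.2632]
tool_rot: [-0.0, 0.035, 0.999, 0.0]
contact_force: [0.8, 1.1, -2.1]
gripper_width: 0.667
grasp_force: 64.7
```

```bash
python3 - <<'E'
from h import *
snap('scene','s2')
b=cv2.resize(cv2.imread('pics/s2.png')[150:380,100:400],None,fx=2.5,fy=2.5,interpolation=cv2.INTER_CUBIC)
cv2.imwrite('pics/s2c.png',b)
E
```

```text
(no output)
```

View pics/s2c.png

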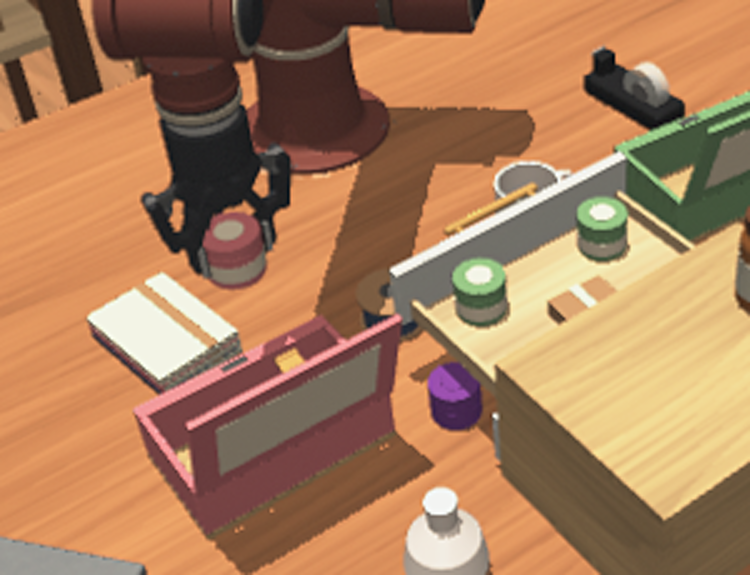

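The pink tin is held upright between the fingers at crop (233,250), above the pink chest. Both green tins are still in place at (480,285) and (602,222). I'll lower the pink one now.

>>> send_rows(
  increments=[
    {"dx": 0, "dy": 0, "dz": 0.12, "yaw": 0, "claw": 0},
    {"dx": 0, "dy": 0, "dz": 0.24, "yaw": 0, "claw": 0},
    {"dx": 0, "dy": 0, "dz": 0.34, "yaw": 0, "claw": 0},
    {"dx": 0, "dy": 0, "dz": 0.42, "yaw": 0, "claw": 0},
    {"dx": 0, "dy": 0, "dz": 0.47, "yaw": 0, "claw": 0},
    {"dx": 0, "dy": 0, "dz": 0.486, "yaw": 0, "claw": 0},
    {"dx": 0, "dy": 0, "dz": 0.488, "yaw": 0, "claw": 0},
  ],
)

```text
time: 13.5
tool_pos: [0.4786, -0.3354, 0.0197]
tool_rot: [0.0, 0.035, 0.999, -0.0]
contact_force: [0.4, 0.5, -1.1]
gripper_width: 0.666
grasp_force: 64.7
```

>>> send_rows(
  increments=[
    {"dx": 0, "dy": 0, "dz": 0.003, "yaw": 0, "claw": 0},
    {"dx": 0, "dy": 0, "dz": 0.003, "yaw": 0, "claw": -0.6},
    {"dx": 0, "dy": 0, "dz": 0.003, "yaw": 0, "claw": -0.6},
    {"dx": 0, "dy": 0, "dz": 0.003, "yaw": 0, "claw": -0.6},
    {"dx": 0, "dy": 0, "dz": -0.05, "yaw": 0, "claw": -0.6},
    {"dx": 0, "dy": 0, "dz": -0.15, "yaw": 0, "claw": -0.6},
    {"dx": 0, "dy": 0, "dz": -0.27, "yaw": 0, "claw": -0.6},
    {"dx": 0, "dy": 0, "dz": -0.39, "yaw": 0, "claw": -0.6},
    {"dx": 0, "dy": 0, "dz": -0.48, "yaw": 0, "claw": -0.6},
  ],
)

```text
time: 14.62
tool_pos: [0.4784, -0.3365, 0.263]
tool_rot: [0.001, 0.035, 0.999, -0.001]
contact_force: [0.2, -1.2, -0.8]
gripper_width: 0.801
grasp_force: 0.0
```

```bash
cat > m3.py <<'E'
from h import *
import sys
np.set_printoptions(precision=4,suppress=True)
def tins(tag):
    snap('top','t'+tag)
    h=cv2.cvtColor(cv2.imread(f'pics/t{tag}.png'),cv2.COLOR_BGR2HSV)
    x0,y0,x1,y1=100,160,560,310
    m=cv2.inRange(h[y0:y1,x0:x1],(0,0,170),(179,80,255))
    N,l,st,c=cv2.connectedComponentsWithStats(m)
    for i in range(1,N):
        if 60<st[i,4]<260:
            u=c[i]+[x0,y0];ring=h[int(u[1])-10,int(u[0])]
            print(u.round(1),st[i,4],'ring hsv',ring,'z.144',onz('top',u,.144)[:2],'z.058',onz('top',u,.058)[:2])
tins(sys.argv[1])
E
python3 m3.py 3
```

```text
[446.5 163.8] 221 ring hsv [12 90 91] z.144 [ 0.6843 -0.2662] z.058 [ 0.7151 -0.2899]
[331.5 204. ] 150 ring hsv [ 35  22 237] z.144 [ 0.6037 -0.0084] z.058 [ 0.6276 -0.0102]
[292.9 237.5] 164 ring hsv [ 46 100 193] z.144 [0.5332 0.0775] z.058 [0.5511 0.0831]
[371.5 242.3] 164 ring hsv [ 46  99 193] z.144 [ 0.5153 -0.09  ] z.058 [ 0.5317 -0.0987]
```

The right green tin has been knocked about 14 mm towards the drawer front, so I'm using its new place.

>>> send_rows(
  increments=[
    {"dx": -0.04, "dy": 0.497, "dz": 0, "yaw": 0, "claw": -0.6},
    {"dx": -0.04, "dy": 0.497, "dz": 0, "yaw": 0, "claw": -0.6},
    {"dx": -0.04, "dy": 0.497, "dz": 0, "yaw": 0, "claw": -0.6},
    {"dx": -0.04, "dy": 0.497, "dz": 0, "yaw": 0, "claw": -0.6},
    {"dx": -0.04, "dy": 0.497, "dz": 0.06, "yaw": 0, "claw": -0.6},
    {"dx": -0.04, "dy": 0.497, "dz": 0.14, "yaw": 0, "claw": -0.6},
    {"dx": -0.04, "dy": 0.497, "dz": 0.2, "yaw": 0, "claw": -0.6},
    {"dx": -0.04, "dy": 0.497, "dz": 0.26, "yaw": 0, "claw": -0.6},
    {"dx": -0.04, "dy": 0.497, "dz": 0.3, "yaw": 0, "claw": -0.6},
    {"dx": -0.04, "dy": 0.497, "dz": 0.32, "yaw": 0, "claw": -0.6},
    {"dx": -0.04, "dy": 0.497, "dz": 0.32, "yaw": 0, "claw": -0.6},
    {"dx": -0.04, "dy": 0.497, "dz": 0.32, "yaw": 0, "claw": 0},
    {"dx": -0.04, "dy": 0.497, "dz": 0.32, "yaw": 0, "claw": 0},
    {"dx": -0.04, "dy": 0.497, "dz": 0.32, "yaw": 0, "claw": 0},
    {"dx": -0.04, "dy": 0.497, "dz": 0.32, "yaw": 0, "claw": 0},
  ],
)

```text
time: 16.55
tool_pos: [0.5163, -0.0898, 0.1005]
tool_rot: [0.001, 0.035, 0.999, -0.0]
contact_force: [-0.1, 0.7, 5.1]
gripper_width: 0.663
grasp_force: 63.8
```

>>> send_rows(
  increments=[
    {"dx": 0, "dy": 0, "dz": -0.06, "yaw": 0, "claw": 0},
    {"dx": 0, "dy": 0, "dz": -0.18, "yaw": 0, "claw": 0},
    {"dx": 0, "dy": 0, "dz": -0.3, "yaw": 0, "claw": 0},
    {"dx": 0.159, "dy": 0.925, "dz": -0.32, "yaw": 0, "claw": 0},
    {"dx": 0.159, "dy": 0.925, "dz": -0.32, "yaw": 0, "claw": 0},
    {"dx": 0.159, "dy": 0.925, "dz": -0.32, "yaw": 0, "claw": 0},
    {"dx": 0.159, "dy": 0.925, "dz": -0.32, "yaw": 0, "claw": 0},
    {"dx": 0.159, "dy": 0.925, "dz": -0.32, "yaw": 0, "claw": 0},
    {"dx": 0.159, "dy": 0.925, "dz": -0.32, "yaw": 0, "claw": 0},
    {"dx": 0.159, "dy": 0.925, "dz": -0.32, "yaw": 0, "claw": 0},
    {"dx": 0.159, "dy": 0.925, "dz": -0.32, "yaw": 0, "claw": 0},
    {"dx": 0.159, "dy": 0.925, "dz": -0.32, "yaw": 0, "claw": 0},
    {"dx": 0.159, "dy": 0.925, "dz": -0.32, "yaw": 0, "claw": 0},
  ],
)

```text
time: 18.18
tool_pos: [0.4683, 0.3767, 0.2583]
tool_rot: [-0.001, 0.035, 0.999, -0.001]
contact_force: [0.4, 0.3, -2.6]
gripper_width: 0.665
grasp_force: 67.6
```

```bash
python3 - <<'E'
from h import *
snap('scene','s4');snap('top','t4')
s=cv2.imread('pics/s4.png')[100:290,290:490];t=cv2.imread('pics/t4.png')[180:340,100:260]
r=lambda a:cv2.resize(a,(400,380),interpolation=cv2.INTER_CUBIC)
cv2.imwrite('pics/c4.png',np.hstack([r(s),r(t)]))
E
```

```text
(no output)
```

View pics/c4.png

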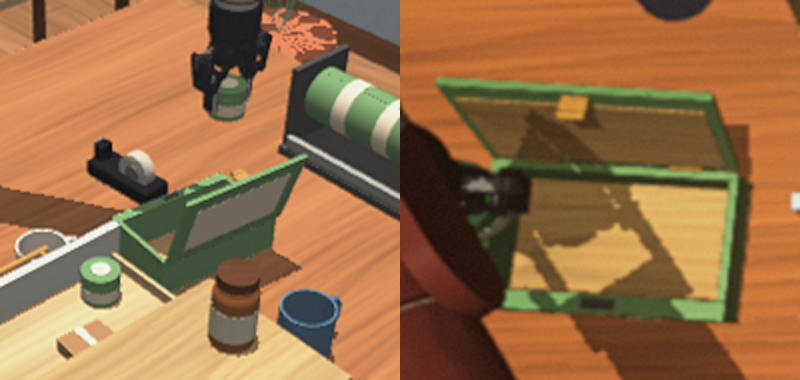

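The green tin is held upright at left crop (228,97), over the left end of the open green chest. Lowering it.

>>> send_rows(
  increments=[
    {"dx": 0, "dy": 0, "dz": 0.12, "yaw": 0, "claw": 0},
    {"dx": 0, "dy": 0, "dz": 0.24, "yaw": 0, "claw": 0},
    {"dx": 0, "dy": 0, "dz": 0.34, "yaw": 0, "claw": 0},
    {"dx": 0, "dy": 0, "dz": 0.42, "yaw": 0, "claw": 0},
    {"dx": 0, "dy": 0, "dz": 0.46, "yaw": 0, "claw": 0},
    {"dx": 0, "dy": 0, "dz": 0.482, "yaw": 0, "claw": 0},
    {"dx": 0, "dy": 0, "dz": 0.482, "yaw": 0, "claw": 0},
  ],
)

```text
time: 19.15
tool_pos: [0.4688, 0.3762, 0.0183]
tool_rot: [-0.0, 0.035, 0.999, -0.001]
contact_force: [-0.4, -5.4, -2.8]
gripper_width: 0.666
grasp_force: 68.2
```

>>> send_rows(
  increments=[
    {"dx": 0, "dy": 0, "dz": 0.005, "yaw": 0, "claw": 0},
    {"dx": 0, "dy": 0, "dz": 0.005, "yaw": 0, "claw": 0},
  ],
)

```text
time: 19.4
tool_pos: [0.4696, 0.3761, 0.0172]
tool_rot: [0.001, 0.035, 0.999, -0.001]
contact_force: [-0.4, -8.3, -1.8]
gripper_width: 0.665
grasp_force: 68.6
```

>>> send_rows(
  increments=[
    {"dx": 0, "dy": 0, "dz": 0, "yaw": 0, "claw": -0.58},
    {"dx": 0, "dy": 0, "dz": 0, "yaw": 0, "claw": -0.58},
    {"dx": 0, "dy": 0, "dz": 0, "yaw": 0, "claw": -0.58},
  ],
)

```text
time: 19.77
tool_pos: [0.4689, 0.3711, 0.0158]
tool_rot: [-0.001, 0.036, 0.999, -0.006]
contact_force: [-0.5, -26.2, 2.7]
gripper_width: 0.787
grasp_force: 0.0
```

>>> send_rows(
  increments=[
    {"dx": 0, "dy": 0, "dz": -0.05, "yaw": 0, "claw": -0.58},
    {"dx": 0, "dy": 0, "dz": -0.15, "yaw": 0, "claw": -0.58},
    {"dx": 0, "dy": 0, "dz": -0.27, "yaw": 0, "claw": -0.58},
    {"dx": 0, "dy": 0, "dz": -0.39, "yaw": 0, "claw": -0.58},
    {"dx": 0, "dy": 0, "dz": -0.49, "yaw": 0, "claw": -0.58},
    {"dx": 0, "dy": -0.6, "dz": -0.49, "yaw": 0, "claw": -0.58},
    {"dx": 0, "dy": -0.6, "dz": -0.49, "yaw": 0, "claw": -0.58},
    {"dx": 0, "dy": -0.6, "dz": -0.49, "yaw": 0, "claw": -0.58},
    {"dx": 0, "dy": -0.6, "dz": -0.49, "yaw": 0, "claw": -0.58},
    {"dx": 0, "dy": -0.6, "dz": -0.49, "yaw": 0, "claw": -0.58},
    {"dx": 0, "dy": -0.6, "dz": -0.49, "yaw": 0, "claw": -0.58},
  ],
)

```text
time: 21.15
tool_pos: [0.4485, 0.0757, 0.264]
tool_rot: [0.003, 0.038, 0.999, 0.0]
contact_force: [0.7, 0.2, 0.5]
gripper_width: 0.785
grasp_force: 0.0
```

```bash
python3 m3.py 5; python3 - <<'E'
from h import *
snap('scene','s5')
s=cv2.imread('pics/s5.png')[190:290,270:430];t=cv2.imread('pics/t5.png')[200:320,110:310]
r=lambda a:cv2.resize(a,(400,250),interpolation=cv2.INTER_CUBIC)
cv2.imwrite('pics/c5.png',np.hstack([r(s),r(t)]))
E
```

```text
[446.5 163.8] 216 ring hsv [15 95 83] z.144 [ 0.6844 -0.2662] z.058 [ 0.7151 -0.2899]
[331.5 204.8] 150 ring hsv [ 35  27 232] z.144 [ 0.6019 -0.0082] z.058 [ 0.6256 -0.01  ]
[475.8 260.6] 126 ring hsv [  3 115 226] z.144 [ 0.4662 -0.308 ] z.058 [ 0.4784 -0.3353]
[166.1 277.9] 139 ring hsv [ 45 108 170] z.144 [0.458  0.3475] z.058 [0.4694 0.3761]
```

View pics/c5.png

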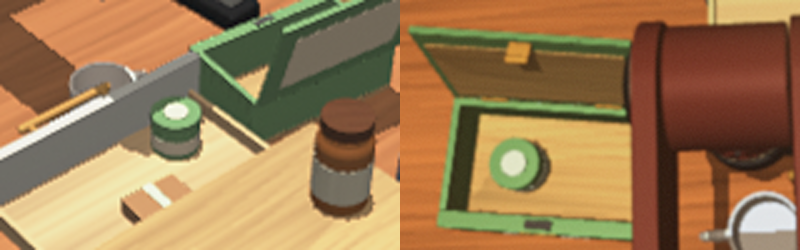

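The first green tin stands upright in the left half of the green chest at right crop (515,163), world (0.469, 0.376). The other green tin is still in the drawer at left crop (178,125). The finger brushed the chest's end wall, so the second tin goes nearer the middle.

>>> send_rows(
  increments=[
    {"dx": -0.171, "dy": 0.017, "dz": 0, "yaw": 0, "claw": -0.6},
    {"dx": -0.171, "dy": 0.017, "dz": 0.04, "yaw": 0, "claw": -0.6},
    {"dx": -0.171, "dy": 0.017, "dz": 0.14, "yaw": 0, "claw": -0.6},
    {"dx": -0.171, "dy": 0.017, "dz": 0.22, "yaw": 0, "claw": -0.6},
    {"dx": -0.171, "dy": 0.017, "dz": 0.28, "yaw": 0, "claw": -0.6},
    {"dx": -0.171, "dy": 0.017, "dz": 0.32, "yaw": 0, "claw": -0.6},
    {"dx": -0.171, "dy": 0.017, "dz": 0.322, "yaw": 0, "claw": -0.6},
    {"dx": -0.171, "dy": 0.017, "dz": 0.322, "yaw": 0, "claw": 0},
    {"dx": -0.171, "dy": 0.017, "dz": 0.322, "yaw": 0, "claw": 0},
    {"dx": -0.171, "dy": 0.017, "dz": 0.322, "yaw": 0, "claw": 0},
    {"dx": -0.171, "dy": 0.017, "dz": 0.322, "yaw": 0, "claw": 0},
  ],
)

```text
time: 22.62
tool_pos: [0.5337, 0.0807, 0.1003]
tool_rot: [0.0, 0.035, 0.999, 0.0]
contact_force: [-0.0, 0.8, 0.3]
gripper_width: 0.665
grasp_force: 63.9
```

>>> send_rows(
  increments=[
    {"dx": 0, "dy": 0, "dz": -0.06, "yaw": 0, "claw": 0},
    {"dx": 0, "dy": 0, "dz": -0.18, "yaw": 0, "claw": 0},
    {"dx": 0, "dy": 0, "dz": -0.3, "yaw": 0, "claw": 0},
    {"dx": 0.175, "dy": 0.422, "dz": -0.32, "yaw": 0, "claw": 0},
    {"dx": 0.175, "dy": 0.422, "dz": -0.32, "yaw": 0, "claw": 0},
    {"dx": 0.175, "dy": 0.422, "dz": -0.32, "yaw": 0, "claw": 0},
    {"dx": 0.175, "dy": 0.422, "dz": -0.32, "yaw": 0, "claw": 0},
    {"dx": 0.175, "dy": 0.422, "dz": -0.32, "yaw": 0, "claw": 0},
    {"dx": 0.175, "dy": 0.422, "dz": -0.32, "yaw": 0, "claw": 0},
    {"dx": 0.175, "dy": 0.422, "dz": -0.32, "yaw": 0, "claw": 0},
  ],
)

```text
time: 23.88
tool_pos: [0.4614, 0.2962, 0.2596]
tool_rot: [-0.0, 0.036, 0.999, -0.0]
contact_force: [0.4, 0.6, -1.9]
gripper_width: 0.665
grasp_force: 64.6
```

```bash
python3 - <<'E'
from h import *
snap('scene','s6')
cv2.imwrite('pics/c6.png',cv2.resize(cv2.imread('pics/s6.png')[100:300,260:460],None,fx=2.5,fy=2.5,interpolation=cv2.INTER_CUBIC))
E
```

```text
(no output)
```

View pics/c6.png

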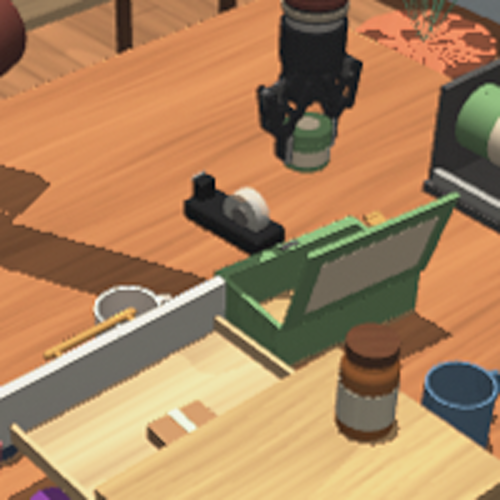

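The second green tin is held upright at crop (310,140). Only the carton is left in the drawer. Lowering and releasing with a smaller opening.

>>> send_rows(
  increments=[
    {"dx": 0, "dy": 0, "dz": 0.12, "yaw": 0, "claw": 0},
    {"dx": 0, "dy": 0, "dz": 0.24, "yaw": 0, "claw": 0},
    {"dx": 0, "dy": 0, "dz": 0.34, "yaw": 0, "claw": 0},
    {"dx": 0, "dy": 0, "dz": 0.42, "yaw": 0, "claw": 0},
    {"dx": 0, "dy": 0, "dz": 0.46, "yaw": 0, "claw": 0},
    {"dx": 0, "dy": 0, "dz": 0.487, "yaw": 0, "claw": 0},
    {"dx": 0, "dy": 0, "dz": 0.487, "yaw": 0, "claw": 0},
  ],
)

```text
time: 24.8
tool_pos: [0.4614, 0.2971, 0.0165]
tool_rot: [0.0, 0.035, 0.999, -0.0]
contact_force: [-0.3, -0.2, -1.6]
gripper_width: 0.663
grasp_force: 64.7
```

>>> send_rows(
  increments=[
    {"dx": 0, "dy": 0, "dz": 0, "yaw": 0, "claw": -0.5},
    {"dx": 0, "dy": 0, "dz": 0, "yaw": 0, "claw": -0.5},
    {"dx": 0, "dy": 0, "dz": 0, "yaw": 0, "claw": -0.5},
  ],
)

```text
time: 25.18
tool_pos: [0.4617, 0.2976, 0.0174]
tool_rot: [0.001, 0.035, 0.999, 0.0]
contact_force: [-0.3, 0.1, 0.8]
gripper_width: 0.754
grasp_force: 0.0
```

>>> send_rows(
  increments=[
    {"dx": 0, "dy": 0, "dz": -0.06, "yaw": 0, "claw": -0.5},
    {"dx": 0, "dy": 0, "dz": -0.18, "yaw": 0, "claw": -0.5},
    {"dx": 0, "dy": 0, "dz": -0.3, "yaw": 0, "claw": -0.5},
    {"dx": 0, "dy": 0, "dz": -0.42, "yaw": 0, "claw": -0.5},
    {"dx": 0, "dy": 0, "dz": -0.54, "yaw": 0, "claw": -0.5},
    {"dx": 0, "dy": -0.6, "dz": -0.6, "yaw": 0, "claw": 1},
    {"dx": 0, "dy": -0.6, "dz": -0.6, "yaw": 0, "claw": 1},
    {"dx": 0, "dy": -0.6, "dz": -0.6, "yaw": 0, "claw": 1},
    {"dx": 0, "dy": -0.6, "dz": -0.6, "yaw": 0, "claw": 1},
    {"dx": 0, "dy": -0.6, "dz": -0.6, "yaw": 0, "claw": 1},
    {"dx": 0, "dy": -0.6, "dz": -0.6, "yaw": 0, "claw": 1},
  ],
)

```text
time: 26.55
tool_pos: [0.4399, -0.0048, 0.3173]
tool_rot: [0.001, 0.038, 0.999, -0.0]
contact_force: [-0.6, 0.5, 0.7]
gripper_width: 0.003
grasp_force: 0.0
```

```bash
python3 m3.py 7; python3 - <<'E'
from h import *
snap('scene','s7')
# lid free edges: sage ends, rose ends (scene/top pixels from first pictures)
S=lambda x,y:(x/2.5+140,y/2.5+165);T=lambda x,y:(x/1.8+110,y/1.8+160)
print('sage lid free end R',tri(S(610,97),T(208,108)),'L',tri(S(757,36),T(10,97)))
print('rose lid free end L',tri(S(298,283),T(594,67)),'R',tri(S(92,388),T(790,64)))
print('blue mug rim',onz('top',(203,160),.092))
a=cv2.imread('pics/t7.png')[160:325,110:550]
cv2.imwrite('pics/c7.png',cv2.resize(a,None,fx=1.8,fy=1.8,interpolation=cv2.INTER_CUBIC))
E
```

```text
[446.4 163.8] 220 ring hsv [14 92 86] z.144 [ 0.6844 -0.2661] z.058 [ 0.7151 -0.2898]
[401.3 257.2] 129 ring hsv [ 14 169 211] z.144 [ 0.4804 -0.151 ] z.058 [ 0.4938 -0.165 ]
[475.8 260.7] 128 ring hsv [  2 111 229] z.144 [ 0.4661 -0.3081] z.058 [ 0.4783 -0.3354]
[269.5 262.9] 184 ring hsv [ 17 132 201] z.144 [0.4804 0.1288] z.058 [0.4938 0.1388]
[166.1 277.9] 138 ring hsv [ 46 107 177] z.144 [0.4579 0.3474] z.058 [0.4694 0.376 ]
[199.6 279.2] 144 ring hsv [ 48 105 183] z.144 [0.452  0.2766] z.058 [0.463  0.2991]
[303.8 303.5] 141 ring hsv [ 12 184 194] z.144 [0.3918 0.0589] z.058 [0.3976 0.0629]
sage lid free end R (array([0.56397672, 0.2107171 , 0.20304114]), np.float64(0.00266700153148973)) L (array([0.58629526, 0.43477709, 0.20072556]), np.float64(0.0007674545282985698))
rose lid free end L (array([ 0.5912674 , -0.22962292,  0.20490432]), np.float64(0.00040985016965491556)) R (array([ 0.58543884, -0.44921489,  0.20666938]), np.float64(0.0037823269148520625))
blue mug rim [0.73751992 0.28505671 0.092     ]
```

View pics/c7.png

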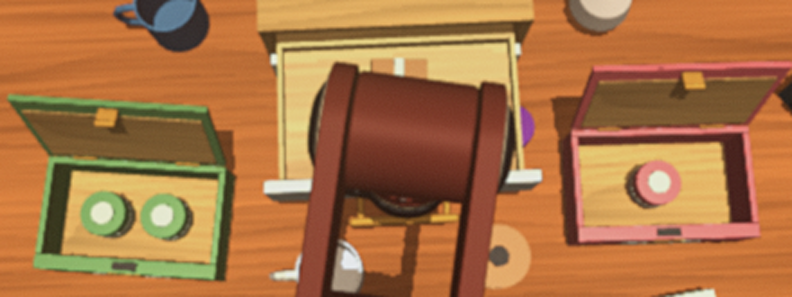

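Top view: both green tins stand in the green chest at (103,214) and (163,217), and the pink tin stands in the pink chest at (658,183). The drawer holds only the carton. Now the lids, green first, tipped from behind.

>>> send_rows(
  increments=[
    {"dx": -0.351, "dy": 0.707, "dz": 0, "yaw": 0, "claw": 1},
    {"dx": -0.351, "dy": 0.707, "dz": 0, "yaw": 0, "claw": 1},
    {"dx": -0.351, "dy": 0.707, "dz": 0, "yaw": 0, "claw": 1},
    {"dx": -0.351, "dy": 0.707, "dz": 0, "yaw": 0, "claw": 1},
    {"dx": -0.351, "dy": 0.707, "dz": 0, "yaw": 0, "claw": 1},
    {"dx": -0.351, "dy": 0.707, "dz": 0, "yaw": 0, "claw": 1},
    {"dx": -0.351, "dy": 0.707, "dz": 0, "yaw": 0, "claw": 1},
    {"dx": -0.351, "dy": 0.707, "dz": 0, "yaw": 0, "claw": 1},
    {"dx": -0.351, "dy": 0.707, "dz": 0.1, "yaw": 0, "claw": 1},
    {"dx": -0.351, "dy": 0.707, "dz": 0.2, "yaw": 0, "claw": 1},
    {"dx": -0.351, "dy": 0.707, "dz": 0.3, "yaw": 0, "claw": 1},
    {"dx": -0.351, "dy": 0.707, "dz": 0.3, "yaw": 0, "claw": 1},
  ],
)

```text
time: 28.15
tool_pos: [0.6357, 0.337, 0.1602]
tool_rot: [-0.005, 0.035, 0.999, -0.002]
contact_force: [-0.5, -0.5, -0.4]
gripper_width: 0.003
grasp_force: 0.0
```

>>> send_rows(
  increments=[
    {"dx": 0.04, "dy": 0, "dz": 0, "yaw": 0, "claw": 1},
    {"dx": 0.07, "dy": 0, "dz": 0, "yaw": 0, "claw": 1},
    {"dx": 0.1, "dy": 0, "dz": 0, "yaw": 0, "claw": 1},
    {"dx": 0.12, "dy": 0, "dz": 0, "yaw": 0, "claw": 1},
    {"dx": 0.14, "dy": 0, "dz": 0, "yaw": 0, "claw": 1},
    {"dx": 0.16, "dy": 0, "dz": 0, "yaw": 0, "claw": 1},
    {"dx": 0.18, "dy": 0, "dz": 0, "yaw": 0, "claw": 1},
    {"dx": 0.2, "dy": 0, "dz": 0, "yaw": 0, "claw": 1},
    {"dx": 0.22, "dy": 0, "dz": 0, "yaw": 0, "claw": 1},
    {"dx": 0.24, "dy": 0, "dz": 0, "yaw": 0, "claw": 1},
    {"dx": 0.26, "dy": 0, "dz": 0, "yaw": 0, "claw": 1},
    {"dx": 0.28, "dy": 0, "dz": 0, "yaw": 0, "claw": 1},
    {"dx": 0.28, "dy": 0, "dz": 0, "yaw": 0, "claw": 1},
  ],
)

```text
time: 29.78
tool_pos: [0.4994, 0.3482, 0.1663]
tool_rot: [-0.0, 0.035, 0.999, 0.0]
contact_force: [-0.2, -0.0, -0.2]
gripper_width: -0.0
grasp_force: 0.0
```

>>> send_rows(
  increments=[
    {"dx": 0, "dy": 0, "dz": -0.12, "yaw": 0, "claw": 1},
    {"dx": 0, "dy": 0, "dz": -0.24, "yaw": 0, "claw": 1},
    {"dx": 0, "dy": -0.9, "dz": -0.3, "yaw": 0, "claw": 1},
    {"dx": 0, "dy": -0.9, "dz": -0.3, "yaw": 0, "claw": 1},
    {"dx": 0, "dy": -0.9, "dz": -0.3, "yaw": 0, "claw": 1},
    {"dx": 0, "dy": -0.9, "dz": -0.3, "yaw": 0, "claw": 1},
    {"dx": 0, "dy": -0.9, "dz": -0.3, "yaw": 0, "claw": 1},
    {"dx": 0, "dy": -0.9, "dz": -0.3, "yaw": 0, "claw": 1},
    {"dx": 0, "dy": -0.9, "dz": -0.3, "yaw": 0, "claw": 1},
    {"dx": 0, "dy": -0.9, "dz": -0.3, "yaw": 0, "claw": 1},
    {"dx": 0, "dy": -0.9, "dz": -0.3, "yaw": 0, "claw": 1},
  ],
)

```text
time: 31.15
tool_pos: [0.4686, -0.1012, 0.3164]
tool_rot: [0.0, 0.036, 0.999, 0.0]
contact_force: [0.0, -0.7, -0.0]
gripper_width: -0.002
grasp_force: 0.0
```

>>> send_rows(
  increments=[
    {"dx": -0.394, "dy": -0.421, "dz": 0, "yaw": 0, "claw": 1},
    {"dx": -0.394, "dy": -0.421, "dz": 0, "yaw": 0, "claw": 1},
    {"dx": -0.394, "dy": -0.421, "dz": 0, "yaw": 0, "claw": 1},
    {"dx": -0.394, "dy": -0.421, "dz": 0, "yaw": 0, "claw": 1},
    {"dx": -0.394, "dy": -0.421, "dz": 0, "yaw": 0, "claw": 1},
    {"dx": -0.394, "dy": -0.421, "dz": 0, "yaw": 0, "claw": 1},
    {"dx": -0.394, "dy": -0.421, "dz": 0.1, "yaw": 0, "claw": 1},
    {"dx": -0.394, "dy": -0.421, "dz": 0.2, "yaw": 0, "claw": 1},
    {"dx": -0.394, "dy": -0.421, "dz": 0.3, "yaw": 0, "claw": 1},
    {"dx": -0.394, "dy": -0.421, "dz": 0.3, "yaw": 0, "claw": 1},
  ],
)

```text
time: 32.4
tool_pos: [0.6476, -0.3202, 0.1604]
tool_rot: [-0.005, 0.034, 0.999, 0.003]
contact_force: [-0.1, 0.3, 0.1]
gripper_width: -0.005
grasp_force: 0.0
```

>>> send_rows(
  increments=[
    {"dx": 0.04, "dy": 0, "dz": 0, "yaw": 0, "claw": 1},
    {"dx": 0.07, "dy": 0, "dz": 0, "yaw": 0, "claw": 1},
    {"dx": 0.1, "dy": 0, "dz": 0, "yaw": 0, "claw": 1},
    {"dx": 0.12, "dy": 0, "dz": 0, "yaw": 0, "claw": 1},
    {"dx": 0.14, "dy": 0, "dz": 0, "yaw": 0, "claw": 1},
    {"dx": 0.16, "dy": 0, "dz": 0, "yaw": 0, "claw": 1},
    {"dx": 0.18, "dy": 0, "dz": 0, "yaw": 0, "claw": 1},
    {"dx": 0.2, "dy": 0, "dz": 0, "yaw": 0, "claw": 1},
    {"dx": 0.22, "dy": 0, "dz": 0, "yaw": 0, "claw": 1},
    {"dx": 0.24, "dy": 0, "dz": 0, "yaw": 0, "claw": 1},
    {"dx": 0.26, "dy": 0, "dz": 0, "yaw": 0, "claw": 1},
    {"dx": 0.28, "dy": 0, "dz": 0, "yaw": 0, "claw": 1},
    {"dx": 0.28, "dy": 0, "dz": 0, "yaw": 0, "claw": 1},
  ],
)

```text
time: 34.02
tool_pos: [0.5099, -0.3147, 0.1662]
tool_rot: [-0.0, 0.035, 0.999, 0.0]
contact_force: [-0.0, -0.1, 0.1]
gripper_width: -0.001
grasp_force: 0.0
```

>>> send_rows(
  increments=[
    {"dx": 0, "dy": 0, "dz": -0.12, "yaw": 0, "claw": 1},
    {"dx": 0, "dy": 0, "dz": -0.24, "yaw": 0, "claw": 1},
    {"dx": 0, "dy": 0.66, "dz": -0.24, "yaw": 0, "claw": 1},
    {"dx": 0, "dy": 0.66, "dz": -0.24, "yaw": 0, "claw": 1},
    {"dx": 0, "dy": 0.66, "dz": -0.24, "yaw": 0, "claw": 1},
    {"dx": 0, "dy": 0.66, "dz": -0.24, "yaw": 0, "claw": 1},
    {"dx": 0, "dy": 0.66, "dz": -0.24, "yaw": 0, "claw": 1},
    {"dx": 0, "dy": 0.66, "dz": -0.24, "yaw": 0, "claw": 1},
    {"dx": 0, "dy": 0.66, "dz": -0.24, "yaw": 0, "claw": 1},
    {"dx": 0, "dy": 0.66, "dz": -0.24, "yaw": 0, "claw": 1},
    {"dx": 0, "dy": 0.66, "dz": -0.24, "yaw": 0, "claw": 1},
    {"dx": 0, "dy": 0.66, "dz": -0.24, "yaw": 0, "claw": 1},
    {"dx": 0, "dy": 0.66, "dz": -0.24, "yaw": 0, "claw": 1},
    {"dx": 0, "dy": 0.66, "dz": -0.24, "yaw": 0, "claw": 1},
    {"dx": 0, "dy": 0.66, "dz": -0.24, "yaw": 0, "claw": 1},
    {"dx": 0, "dy": 0.66, "dz": -0.24, "yaw": 0, "claw": 1},
    {"dx": 0, "dy": 0.66, "dz": -0.24, "yaw": 0, "claw": 1},
    {"dx": 0, "dy": 0.66, "dz": -0.24, "yaw": 0, "claw": 1},
    {"dx": 0, "dy": 0.66, "dz": -0.24, "yaw": 0, "claw": 1},
    {"dx": 0, "dy": 0.66, "dz": -0.24, "yaw": 0, "claw": 1},
  ],
)

```text
time: 36.52
tool_pos: [0.5338, 0.0144, 0.2863]
tool_rot: [0.0, 0.035, 0.999, 0.0]
contact_force: [0.2, 1.0, 0.8]
gripper_width: -0.002
grasp_force: 0.0
```

```bash
python3 - <<'E'
from h import *
snap('scene','s8');snap('top','t8')
s=cv2.imread('pics/s8.png')[165:370,140:450];t=cv2.imread('pics/t8.png')[160:325,110:550]
cv2.imwrite('pics/c8.png',np.vstack([cv2.resize(s,(470,311),interpolation=cv2.INTER_CUBIC),cv2.resize(cv2.resize(t,(700,262)),(470,176))]))
cv2.imwrite('pics/c8.png',np.vstack([np.pad(cv2.resize(s,(454,300),interpolation=cv2.INTER_CUBIC),((0,0),(0,338),(0,0))),cv2.resize(t,(792,297),interpolation=cv2.INTER_CUBIC)]))
E
```

```text
(no output)
```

View pics/c8.png

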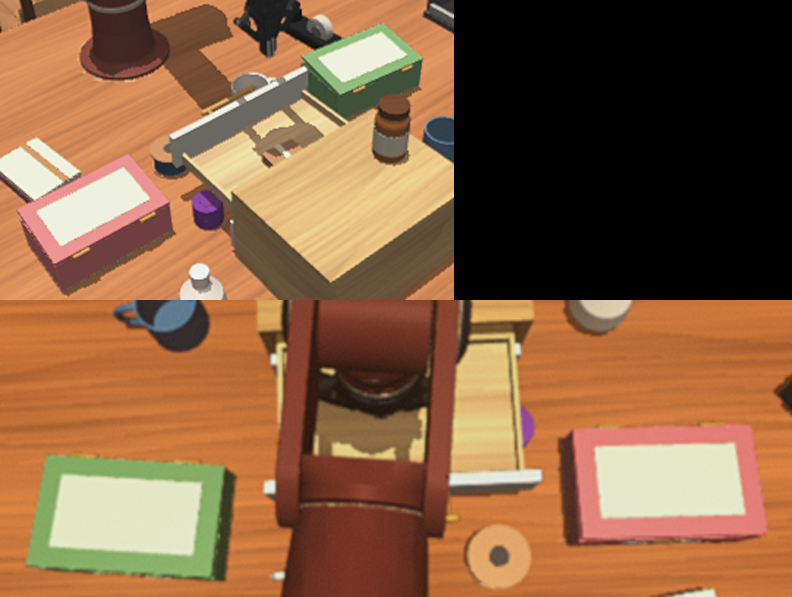

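Both lids have sunk and rest ajar: green at (130,515), pink at (668,482). Pressing the green one.

>>> send_rows(
  increments=[
    {"dx": 0.301, "dy": 0.628, "dz": 0, "yaw": 0, "claw": 1},
    {"dx": 0.301, "dy": 0.628, "dz": 0, "yaw": 0, "claw": 1},
    {"dx": 0.301, "dy": 0.628, "dz": 0, "yaw": 0, "claw": 1},
    {"dx": 0.301, "dy": 0.628, "dz": 0, "yaw": 0, "claw": 1},
    {"dx": 0.301, "dy": 0.628, "dz": 0, "yaw": 0, "claw": 1},
    {"dx": 0.301, "dy": 0.628, "dz": 0, "yaw": 0, "claw": 1},
    {"dx": 0.301, "dy": 0.628, "dz": 0.1, "yaw": 0, "claw": 1},
    {"dx": 0.301, "dy": 0.628, "dz": 0.2, "yaw": 0, "claw": 1},
    {"dx": 0.301, "dy": 0.628, "dz": 0.3, "yaw": 0, "claw": 1},
    {"dx": 0.301, "dy": 0.628, "dz": 0.34, "yaw": 0, "claw": 1},
    {"dx": 0.301, "dy": 0.628, "dz": 0.34, "yaw": 0, "claw": 1},
  ],
)

```text
time: 38.0
tool_pos: [0.4052, 0.3378, 0.1154]
tool_rot: [-0.001, 0.035, 0.999, -0.001]
contact_force: [-0.1, -0.1, 0.6]
gripper_width: -0.002
grasp_force: 0.0
```

>>> send_rows(
  increments=[
    {"dx": 0, "dy": 0, "dz": 0.016, "yaw": 0, "claw": 1},
    {"dx": 0, "dy": 0, "dz": 0.024, "yaw": 0, "claw": 1},
    {"dx": 0, "dy": 0, "dz": 0.032, "yaw": 0, "claw": 1},
    {"dx": 0, "dy": 0, "dz": 0.036, "yaw": 0, "claw": 1},
    {"dx": 0, "dy": 0, "dz": 0.04, "yaw": 0, "claw": 1},
    {"dx": 0, "dy": 0, "dz": 0.044, "yaw": 0, "claw": 1},
    {"dx": 0, "dy": 0, "dz": 0.044, "yaw": 0, "claw": 1},
  ],
)

```text
time: 38.88
tool_pos: [0.4057, 0.3384, 0.0954]
tool_rot: [-0.0, 0.035, 0.999, 0.0]
contact_force: [-3.1, -1.4, 5.7]
gripper_width: 0.001
grasp_force: 2.7
```

Contact at 0.095. Pressing on in small steps.

>>> send_rows(
  increments=[
    {"dx": 0, "dy": 0, "dz": 0.006, "yaw": 0, "claw": 1},
    {"dx": 0, "dy": 0, "dz": 0.01, "yaw": 0, "claw": 1},
    {"dx": 0, "dy": 0, "dz": 0.014, "yaw": 0, "claw": 1},
    {"dx": 0, "dy": 0, "dz": 0.018, "yaw": 0, "claw": 1},
    {"dx": 0, "dy": 0, "dz": 0.018, "yaw": 0, "claw": 1},
  ],
)

```text
time: 39.5
tool_pos: [0.4056, 0.3381, 0.0849]
tool_rot: [-0.0, 0.035, 0.999, -0.0]
contact_force: [-0.7, -0.5, 0.3]
gripper_width: -0.001
grasp_force: 0.0
```

>>> send_rows(
  increments=[
    {"dx": 0, "dy": 0, "dz": 0.003, "yaw": 0, "claw": 1},
    {"dx": 0, "dy": 0, "dz": 0.005, "yaw": 0, "claw": 1},
    {"dx": 0, "dy": 0, "dz": 0.005, "yaw": 0, "claw": 1},
  ],
)

```text
time: 39.88
tool_pos: [0.4059, 0.3383, 0.0839]
tool_rot: [-0.0, 0.035, 0.999, -0.0]
contact_force: [-3.2, -1.5, 5.4]
gripper_width: 0.002
grasp_force: 3.0
```

>>> send_rows(
  increments=[
    {"dx": 0, "dy": 0, "dz": 0.005, "yaw": 0, "claw": 1},
    {"dx": 0, "dy": 0, "dz": 0.007, "yaw": 0, "claw": 1},
    {"dx": 0, "dy": 0, "dz": 0.007, "yaw": 0, "claw": 1},
  ],
)

```text
time: 40.25
tool_pos: [0.406, 0.3385, 0.0836]
tool_rot: [-0.0, 0.035, 0.999, -0.0]
contact_force: [-10.7, -7.6, 23.1]
gripper_width: 0.003
grasp_force: 11.4
```

>>> send_rows(
  increments=[
    {"dx": 0, "dy": 0, "dz": -0.1, "yaw": 0, "claw": 1},
    {"dx": 0, "dy": 0, "dz": -0.22, "yaw": 0, "claw": 1},
    {"dx": 0, "dy": 0, "dz": -0.34, "yaw": 0, "claw": 1},
    {"dx": 0, "dy": -0.9, "dz": -0.4, "yaw": 0, "claw": 1},
    {"dx": 0, "dy": -0.9, "dz": -0.4, "yaw": 0, "claw": 1},
    {"dx": 0, "dy": -0.9, "dz": -0.4, "yaw": 0, "claw": 1},
    {"dx": 0, "dy": -0.9, "dz": -0.4, "yaw": 0, "claw": 1},
    {"dx": 0, "dy": -0.9, "dz": -0.4, "yaw": 0, "claw": 1},
    {"dx": 0, "dy": -0.9, "dz": -0.4, "yaw": 0, "claw": 1},
    {"dx": 0, "dy": -0.9, "dz": -0.4, "yaw": 0, "claw": 1},
    {"dx": 0, "dy": -0.9, "dz": -0.4, "yaw": 0, "claw": 1},
    {"dx": 0, "dy": -0.9, "dz": -0.4, "yaw": 0, "claw": 1},
  ],
)

```text
time: 41.75
tool_pos: [0.3741, -0.111, 0.2792]
tool_rot: [-0.0, 0.036, 0.999, 0.0]
contact_force: [0.5, 0.1, -0.6]
gripper_width: 0.0
grasp_force: 0.0
```

>>> send_rows(
  increments=[
    {"dx": -0.119, "dy": -0.441, "dz": 0, "yaw": 0, "claw": 1},
    {"dx": -0.119, "dy": -0.441, "dz": 0, "yaw": 0, "claw": 1},
    {"dx": -0.119, "dy": -0.441, "dz": 0, "yaw": 0, "claw": 1},
    {"dx": -0.119, "dy": -0.441, "dz": 0, "yaw": 0, "claw": 1},
    {"dx": -0.119, "dy": -0.441, "dz": 0.1, "yaw": 0, "claw": 1},
    {"dx": -0.119, "dy": -0.441, "dz": 0.2, "yaw": 0, "claw": 1},
    {"dx": -0.119, "dy": -0.441, "dz": 0.3, "yaw": 0, "claw": 1},
    {"dx": -0.119, "dy": -0.441, "dz": 0.34, "yaw": 0, "claw": 1},
    {"dx": -0.119, "dy": -0.441, "dz": 0.35, "yaw": 0, "claw": 1},
    {"dx": -0.119, "dy": -0.441, "dz": 0.36, "yaw": 0, "claw": 1},
    {"dx": -0.119, "dy": -0.441, "dz": 0.366, "yaw": 0, "claw": 1},
    {"dx": -0.119, "dy": -0.441, "dz": 0.366, "yaw": 0, "claw": 1},
  ],
)

```text
time: 43.25
tool_pos: [0.419, -0.3357, 0.0979]
tool_rot: [0.001, 0.035, 0.999, -0.001]
contact_force: [1.0, -0.2, 1.2]
gripper_width: -0.003
grasp_force: 0.7
```

>>> send_rows(
  increments=[
    {"dx": 0, "dy": 0, "dz": 0.006, "yaw": 0, "claw": 1},
    {"dx": 0, "dy": 0, "dz": 0.01, "yaw": 0, "claw": 1},
    {"dx": 0, "dy": 0, "dz": 0.014, "yaw": 0, "claw": 1},
    {"dx": 0, "dy": 0, "dz": 0.018, "yaw": 0, "claw": 1},
    {"dx": 0, "dy": 0, "dz": 0.02, "yaw": 0, "claw": 1},
    {"dx": 0, "dy": 0, "dz": 0.02, "yaw": 0, "claw": 1},
  ],
)

```text
time: 44.0
tool_pos: [0.4179, -0.3347, 0.086]
tool_rot: [-0.0, 0.035, 0.999, 0.0]
contact_force: [-0.7, 0.5, -0.6]
gripper_width: -0.001
grasp_force: 0.0
```

>>> send_rows(
  increments=[
    {"dx": 0, "dy": 0, "dz": 0.005, "yaw": 0, "claw": 1},
    {"dx": 0, "dy": 0, "dz": 0.008, "yaw": 0, "claw": 1},
    {"dx": 0, "dy": 0, "dz": 0.008, "yaw": 0, "claw": 1},
  ],
)

```text
time: 44.38
tool_pos: [0.4182, -0.335, 0.0839]
tool_rot: [-0.0, 0.035, 0.999, -0.0]
contact_force: [-3.5, 2.6, 8.6]
gripper_width: 0.002
grasp_force: 4.2
```

>>> send_rows(
  increments=[
    {"dx": 0, "dy": 0, "dz": 0.004, "yaw": 0, "claw": 1},
    {"dx": 0, "dy": 0, "dz": 0.006, "yaw": 0, "claw": 1},
    {"dx": 0, "dy": 0, "dz": 0.006, "yaw": 0, "claw": 1},
  ],
)

```text
time: 44.75
tool_pos: [0.4182, -0.3352, 0.0836]
tool_rot: [-0.001, 0.035, 0.999, 0.0]
contact_force: [-8.8, 8.0, 22.5]
gripper_width: 0.001
grasp_force: 11.3
```

>>> send_rows(
  increments=[
    {"dx": 0, "dy": 0, "dz": -0.1, "yaw": 0, "claw": 1},
    {"dx": 0, "dy": 0, "dz": -0.22, "yaw": 0, "claw": 1},
    {"dx": 0, "dy": 0, "dz": -0.34, "yaw": 0, "claw": 1},
    {"dx": 0.112, "dy": 0.65, "dz": -0.4, "yaw": 0, "claw": 1},
    {"dx": 0.112, "dy": 0.65, "dz": -0.4, "yaw": 0, "claw": 1},
    {"dx": 0.112, "dy": 0.65, "dz": -0.4, "yaw": 0, "claw": 1},
    {"dx": 0.112, "dy": 0.65, "dz": -0.4, "yaw": 0, "claw": 1},
    {"dx": 0.112, "dy": 0.65, "dz": -0.4, "yaw": 0, "claw": 1},
    {"dx": 0.112, "dy": 0.65, "dz": -0.4, "yaw": 0, "claw": 1},
    {"dx": 0.112, "dy": 0.65, "dz": -0.3, "yaw": 0, "claw": 1},
    {"dx": 0.112, "dy": 0.65, "dz": -0.2, "yaw": 0, "claw": 1},
    {"dx": 0.112, "dy": 0.65, "dz": -0.1, "yaw": 0, "claw": 1},
    {"dx": 0.112, "dy": 0.65, "dz": -0.08, "yaw": 0, "claw": 1},
    {"dx": 0.112, "dy": 0.65, "dz": -0.08, "yaw": 0, "claw": 1},
  ],
)

```text
time: 46.5
tool_pos: [0.3852, -0.0068, 0.1199]
tool_rot: [0.0, 0.035, 0.999, -0.0]
contact_force: [-0.3, 0.1, 1.2]
gripper_width: -0.0
grasp_force: 0.0
```

>>> send_rows(
  increments=[
    {"dx": -0.04, "dy": 0.003, "dz": 0, "yaw": 0, "claw": 1},
    {"dx": -0.06, "dy": 0.004, "dz": 0, "yaw": 0, "claw": 1},
    {"dx": -0.08, "dy": 0.006, "dz": 0, "yaw": 0, "claw": 1},
    {"dx": -0.11, "dy": 0.008, "dz": 0, "yaw": 0, "claw": 1},
    {"dx": -0.14, "dy": 0.01, "dz": 0, "yaw": 0, "claw": 1},
    {"dx": -0.17, "dy": 0.012, "dz": 0, "yaw": 0, "claw": 1},
    {"dx": -0.2, "dy": 0.014, "dz": 0, "yaw": 0, "claw": 1},
    {"dx": -0.23, "dy": 0.016, "dz": 0, "yaw": 0, "claw": 1},
    {"dx": -0.26, "dy": 0.018, "dz": 0, "yaw": 0, "claw": 1},
    {"dx": -0.29, "dy": 0.02, "dz": 0, "yaw": 0, "claw": 1},
    {"dx": -0.32, "dy": 0.022, "dz": 0, "yaw": 0, "claw": 1},
    {"dx": -0.35, "dy": 0.025, "dz": 0, "yaw": 0, "claw": 1},
    {"dx": -0.375, "dy": 0.027, "dz": 0, "yaw": 0, "claw": 1},
    {"dx": -0.395, "dy": 0.028, "dz": 0, "yaw": 0, "claw": 1},
    {"dx": -0.407, "dy": 0.029, "dz": 0, "yaw": 0, "claw": 1},
    {"dx": -0.407, "dy": 0.029, "dz": 0, "yaw": 0, "claw": 1},
  ],
)

```text
time: 48.5
tool_pos: [0.5898, -0.0066, 0.1193]
tool_rot: [0.001, 0.035, 0.999, -0.0]
contact_force: [0.3, 0.1, 0.6]
gripper_width: 0.003
grasp_force: 0.0
```

>>> send_rows(
  increments=[
    {"dx": -0.008, "dy": 0, "dz": 0, "yaw": 0, "claw": 1},
    {"dx": -0.012, "dy": 0, "dz": 0, "yaw": 0, "claw": 1},
    {"dx": -0.012, "dy": 0, "dz": 0, "yaw": 0, "claw": 1},
  ],
)

```text
time: 48.88
tool_pos: [0.5949, -0.0067, 0.1192]
tool_rot: [-0.0, 0.035, 0.999, 0.0]
contact_force: [-2.1, 0.8, 0.3]
gripper_width: -0.003
grasp_force: 1.1
```

>>> send_rows(
  increments=[
    {"dx": -0.004, "dy": 0, "dz": 0, "yaw": 0, "claw": 1},
    {"dx": -0.008, "dy": 0, "dz": 0, "yaw": 0, "claw": 1},
    {"dx": -0.008, "dy": 0, "dz": 0, "yaw": 0, "claw": 1},
  ],
)

```text
time: 49.25
tool_pos: [0.5981, -0.0068, 0.1191]
tool_rot: [-0.001, 0.035, 0.999, 0.0]
contact_force: [-5.4, 2.6, 2.6]
gripper_width: 0.0
grasp_force: 3.1
```

>>> send_rows(
  increments=[
    {"dx": -0.005, "dy": 0, "dz": 0, "yaw": 0, "claw": 1},
    {"dx": -0.008, "dy": 0, "dz": 0, "yaw": 0, "claw": 1},
    {"dx": -0.008, "dy": 0, "dz": 0, "yaw": 0, "claw": 1},
  ],
)

```text
time: 49.62
tool_pos: [0.5983, -0.0068, 0.119]
tool_rot: [-0.007, 0.035, 0.999, 0.0]
contact_force: [-21.0, 3.6, 12.3]
gripper_width: 0.0
grasp_force: 10.6
```

>>> send_rows(
  increments=[
    {"dx": -0.004, "dy": 0, "dz": 0, "yaw": 0, "claw": 1},
    {"dx": -0.004, "dy": 0, "dz": 0, "yaw": 0, "claw": 1},
    {"dx": -0.004, "dy": 0, "dz": 0, "yaw": 0, "claw": 1},
  ],
)

```text
time: 50.0
tool_pos: [0.5984, -0.0068, 0.119]
tool_rot: [-0.009, 0.035, 0.999, 0.0]
contact_force: [-28.9, 3.2, 17.4]
gripper_width: -0.002
grasp_force: 14.4
```

Drawer is home. Backing off and checking.

>>> send_rows(
  increments=[
    {"dx": 0.03, "dy": 0, "dz": 0, "yaw": 0, "claw": 1},
    {"dx": 0.1, "dy": 0, "dz": 0, "yaw": 0, "claw": 1},
    {"dx": 0.12, "dy": 0, "dz": -0.1, "yaw": 0, "claw": 1},
    {"dx": 0.12, "dy": 0, "dz": -0.2, "yaw": 0, "claw": 1},
    {"dx": 0.12, "dy": 0, "dz": -0.3, "yaw": 0, "claw": 1},
    {"dx": 0.3, "dy": -0.95, "dz": -0.35, "yaw": 0, "claw": 1},
    {"dx": 0.3, "dy": -0.95, "dz": -0.35, "yaw": 0, "claw": 1},
    {"dx": 0.3, "dy": -0.95, "dz": -0.35, "yaw": 0, "claw": 1},
    {"dx": 0.3, "dy": -0.95, "dz": -0.35, "yaw": 0, "claw": 1},
    {"dx": 0.3, "dy": -0.95, "dz": -0.35, "yaw": 0, "claw": 1},
    {"dx": 0.3, "dy": -0.95, "dz": -0.35, "yaw": 0, "claw": 1},
    {"dx": 0.3, "dy": -0.95, "dz": -0.35, "yaw": 0, "claw": 1},
    {"dx": 0.3, "dy": -0.95, "dz": -0.35, "yaw": 0, "claw": 1},
    {"dx": 0.3, "dy": -0.95, "dz": -0.35, "yaw": 0, "claw": 1},
    {"dx": 0.3, "dy": -0.95, "dz": -0.35, "yaw": 0, "claw": 1},
  ],
)

```text
time: 51.88
tool_pos: [0.4221, -0.471, 0.2943]
tool_rot: [0.0, 0.035, 0.999, -0.0]
contact_force: [0.4, -0.3, -0.2]
gripper_width: -0.0
grasp_force: 0.0
```

```bash
python3 - <<'E'
from h import *
snap('scene','s9');snap('top','t9')
s=cv2.imread('pics/s9.png')[120:400,110:480];t=cv2.imread('pics/t9.png')[60:400,90:560]
cv2.imwrite('pics/c9.png',np.hstack([cv2.resize(s,(400,303),interpolation=cv2.INTER_CUBIC),cv2.resize(t,(400,303),interpolation=cv2.INTER_AREA)]))
E
```

```text
(no output)
```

View pics/c9.png

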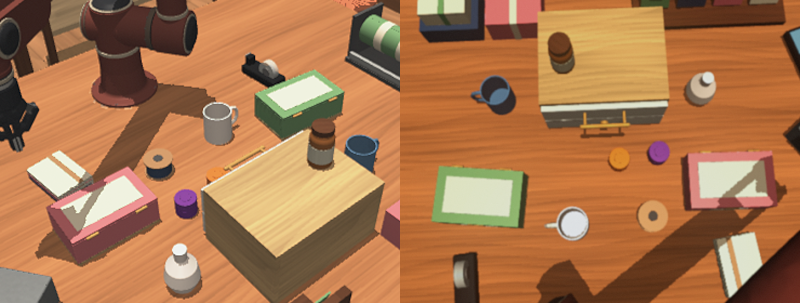

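The drawer is flush at right crop (603,115), both lids lie flat at (480,197) and (735,180), and the other goods are where they were. Handing in.

```bash
python3 -c "
from plant import manip
print(manip.job_done())"
```

```text
the job is handed in; nothing more can be done
None
```

The job is handed in: two green tins are in the green chest and the one pink tin there today is in the pink chest. Both lids clicked shut, and the drawer is fully home with the carton inside.

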